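# Sort returned samples into their holders

## Robot

A 6-joint arm with a two-finger parallel gripper is mounted at the origin on a cart in front of the work surface, level with it; the furniture and walls round the work are solid. World frame = base frame: x ahead of the robot, y to its left, z up, the work surface at z = 0. Lengths are in m, angles in rad, forces in N, time in s.
With the tool pointing down it reaches from about 0.375 to 0.975 m from the base axis. Payload 3.8 kg.
Tool frame: the origin (TCP) lies at the very end of the fingers, on their centre line; the grasp point (between the pads) lies 19 mm behind it; z points along the fingers, y is the line along which they close (so a half turn about z gives the same grasp; the last joint's range is limited). The gripper opens to 85 mm and grips with 20 to 120 N. Pads are 22 mm wide; open, the fingers measure 114 mm over their backs; the gripper's body (76 mm by 85 mm) begins 54 mm behind the grasp point. The pads swing forward as they close: fully open they stand 13 mm farther back than shut.
Start: joints at [-1.15, 0.264, 1.604, -0, 1.274, -0.037], TCP at [0.298, -0.605, 0.209] pointing down, gripper open.
Joint ranges: [-2.63, 2.63], [-0.94, 2.18], [0.31, 2.57], [-1.31, 4.45], [0, 2.66], [-2.55, 2.55]. Speed limits (rad/s): [2.57, 2.57, 3.14, 3.14, 3.14, 3.14].

## Interface

Orientations are given as a 3x3 rotation matrix whose columns are the frame's x, y, z axes.
In Python, from workcell import robot gives the robot as it stands. The module is installed in compiled form; this text tells all that it offers.
- The arm moves only by the tool drive_tool, never from a script. Its argument "plan" is text: rows parted by semicolons, each of 4 numbers parted by spaces: the shift along the tool's x, y, z in units of 60 mm (1.0 is 60 mm), then the turn about the tool's z in units of 10 degrees (1.0 is 10 degrees). In form: tx ty tz roll; .... A call has 1 to 5 rows; each row shifts and turns the commanded pose from where the row before left it, along the tool's axes as they then stand; what a row does not reach is not made up. A row lasts 1/8 s, in which the tool goes at most 62.5 mm and 10.7 degrees, less where a joint would pass 70% of its speed; a pose out of reach is approached as far as the arm can. A call is refused whole if a number of a shift passes 1 or a number of a turn 1, either way. A call with a gripper value outside its range is refused whole. "hand" is the opening, from 0 (shut) to 1 (fully open), set as the call begins (left out, the last holds). The fingers move at their own pace and stop on an object; the grip force is fixed at half the most. Time passes only in rows, so rows that do not move let the fingers close. It gives the time, the measured TCP pose, the force, the opening and the grip force at its end, in the units of the state.
- robot.read_state(): the state, without advancing time (a new reading comes with each control period).
- robot.get_image(name): name is "scene" or "top" or "wrist"; returns a dict with "img" (420x560x3 uint8, red, green, blue), "mtx" (3x3 intrinsics, pixels), "k1" (the pictures are not rectified: a ray, as slopes to the right and down, at radius r is drawn at 1 + k1 r^2 times it, then the intrinsics apply), "rvec" (rotation vector, rad) and "tvec" (3), from world to camera coordinates, as OpenCV has them; the wrist camera has in their place "hand_eye" (4x4, takes a point from camera to tool coordinates, whose origin is the TCP and whose axes are the flange's). Camera axes: x right, y down, z forward; pixel columns grow to the right and rows downward; lengths in m; the calibration is good to about 2 mm. A picture is of the moment at which its call begins: read the wrist's pose just before it. There is no depth.
- robot.finish_job(): hands the job in; it is judged then, once.
Trained networks look in the newest picture that a camera, given by its name, has taken for a name from the list of things; names that differ only in an ending like _2 or _b are one class to them, and where a whole thing is asked for, a point or a joint stands for the part that bears it (a point fixed in the world has none). Each returns a list of dicts, best first, with "confidence" (0 to 1); they miss things now and then, are a little off and sometimes report something else, mostly with a low value. They report only what shows in the picture. A call takes as long as a camera call. They do not tell look-alikes from the thing itself.
- robot.spot_in(camera, query): "xyz" ([x, y, z] in m, in world coordinates, good to about 4 mm: the middle of the surface that is visible of it).
- robot.cut_out(camera, query): "mask" (420x560 bool, what is visible of it).
The state is a dict: "t": time; "joints": joint angles; "qd": joint speeds; "tau": joint torques, N m; "eef_pos": TCP position; "ee_rot": TCP orientation; "wrist_force": force on the tool from outside, world axes, zero at the start; "torque": the same for the moment, N m; "opening": opening from 0.0 (shut) to 1.0 (fully open); "grasp_force": force on a finger pad.
Only numpy, scipy, OpenCV 4.12 (cv2) and the standard library are available. Lean on these libraries where they do the work, as an engineer would, in place of code of your own. Each camera call takes 0.05 s, during which the arm holds its last target. There are 200 camera calls.

## Task

The samples are back from the field and stand about on the bench: put each where its kind belongs. Stand each of the two loose vials upright in a free well of the white vial rack, lay the two petri dishes flat one on top of the other between the rods of the dish stand, and stand the loose dropper bottle in the free well of the wooden bottle block. It is glass with contents: keep everything upright and level, set it down without dropping it, and do not disturb the vial and the bottle that already stand in the holders.

Things in the scene. Friction and masses are not known exactly. Their poses are not given: they have to be found in the camera images.
- vial_a: screw-cap sample vial, upright on the worktop, round, 24 mm in diameter, 61 mm tall, 30 g. Origin: centre of its underside, z up along its axis. Belongs in the vial rack. Grasp it round the body or cap (24 mm), fingertips at least 27 mm above its underside so that they stay above the rack (red cap).
- vial_b: screw-cap sample vial, upright on the worktop, round, 24 mm in diameter, 61 mm tall, 30 g. Origin: centre of its underside, z up along its axis. Belongs in the vial rack. Grasp it round the body or cap (24 mm), fingertips at least 27 mm above its underside so that they stay above the rack (blue cap).
- dish_a: clear glass petri dish with its lid on (it stays on), lying flat, 63 mm in diameter, 13.4 mm thick, 40 g. Origin: centre of its underside, z up along its axis. Belongs on the dish stand. Grasp it across its diameter (63 mm), fingertips within a few mm of the surface.
- dish_b: clear glass petri dish with its lid on (it stays on), lying flat, 63 mm in diameter, 13.4 mm thick, 40 g. Origin: centre of its underside, z up along its axis. Belongs on the dish stand. Grasp it across its diameter (63 mm), fingertips within a few mm of the surface (alike to the other; either may lie underneath).
- dropper: loose amber dropper bottle, 80 g: round body 39 mm in diameter, straight up to 52 mm above the underside, shoulder and neck to 72 mm, slim soft teat to 112 mm. Origin: centre of its underside, z up. Belongs in the free well of the bottle block. Grasp the top of the straight body, fingertips 37 to 45 mm above the underside: above the block, and the teat clear of the palm.
- vial_rack: white vial rack on a grey foot 60 x 156 x 5 mm, fixed. Block 56 x 152 mm, top 30 mm above the worktop. Three round wells along its own y axis at y = -48, 0, +48 mm: 36 mm in diameter, 3 mm chamfer at the mouth, flat floor 5 mm above the worktop. The middle well is taken, the outer two are free. Origin: centre of the underside, on the worktop; z up, x across the row.
- dish_stand: steel dish stand, fixed: plate 108 x 108 mm with a round black mat at its centre, mat top 10 mm above the worktop. Four rods, 7 mm thick, up to 56 mm above the worktop, at x, y = +-31.5 mm, collars 13 mm wide at their feet; a dish between them has 9 mm of play to each rod. Fingers fit between the rods along its own x or y axis. Origin: centre of the underside, on the worktop; z up.
- bottle_block: wooden bottle block, fixed, foot 78 x 156 x 6 mm. Block 74 x 152 mm, top 36 mm above the worktop. Two round wells on its own y axis at y = -38 mm (taken) and +38 mm (free): 52 mm in diameter, 4 mm chamfer at the mouth, flat floor 6 mm above the worktop. Origin: centre of the underside, on the worktop; z up, x across the row.
- vial_in_rack: another vial of the same size (grey cap, brown contents) that already stands, loose, in the middle well of the rack; it stays there. Origin: centre of its underside.
- dropper_in_block: another dropper bottle of the same kind that already stands, loose, in the taken well of the bottle block; it stays there. Origin: centre of its underside.
There are look-alikes about, which are no part of the job. Leave any yellow look-alike of the vial_b alone.

How it is judged:
At the end, for the whole second after the job is handed in: Both vials upright (7 degrees) on the floor of the rack's two outer wells; both dishes level (5 degrees) on the stand, one on the other, between the rods (centres within 16.5 mm); the bottle upright in the block's free well; the two already in holders still there; all at rest ((((x of vial_a in the frame of vial_rack between -0.011 and 0.011 m and y of vial_a in the frame of vial_rack between 0.037 and 0.059 m and z of vial_a in the frame of vial_rack between 0.002 and 0.009 m and angle between vial_a's own z axis and vertical below 0.12 rad) and (x of vial_b in the frame of vial_rack between -0.011 and 0.011 m and y of vial_b in the frame of vial_rack between -0.059 and -0.037 m and z of vial_b in the frame of vial_rack between 0.002 and 0.009 m and angle between vial_b's own z axis and vertical below 0.12 rad)) or ((x of vial_a in the frame of vial_rack between -0.011 and 0.011 m and y of vial_a in the frame of vial_rack between -0.059 and -0.037 m and z of vial_a in the frame of vial_rack between 0.002 and 0.009 m and angle between vial_a's own z axis and vertical below 0.12 rad) and (x of vial_b in the frame of vial_rack between -0.011 and 0.011 m and y of vial_b in the frame of vial_rack between 0.037 and 0.059 m and z of vial_b in the frame of vial_rack between 0.002 and 0.009 m and angle between vial_b's own z axis and vertical below 0.12 rad))) and (((x of dish_a in the frame of dish_stand between -0.0165 and 0.0165 m and y of dish_a in the frame of dish_stand between -0.0165 and 0.0165 m and z of dish_a in the frame of dish_stand between 0.006 and 0.014 m and angle between dish_a's own z axis and vertical below 0.08 rad) and (x of dish_b in the frame of dish_stand between -0.0165 and 0.0165 m and y of dish_b in the frame of dish_stand between -0.0165 and 0.0165 m and z of dish_b in the frame of dish_stand between 0.0195 and 0.0275 m and angle between dish_b's own z axis and vertical below 0.08 rad)) or ((x of dish_b in the frame of dish_stand between -0.0165 and 0.0165 m and y of dish_b in the frame of dish_stand between -0.0165 and 0.0165 m and z of dish_b in the frame of dish_stand between 0.006 and 0.014 m and angle between dish_b's own z axis and vertical below 0.08 rad) and (x of dish_a in the frame of dish_stand between -0.0165 and 0.0165 m and y of dish_a in the frame of dish_stand between -0.0165 and 0.0165 m and z of dish_a in the frame of dish_stand between 0.0195 and 0.0275 m and angle between dish_a's own z axis and vertical below 0.08 rad))) and x of dropper in the frame of bottle_block between -0.012 and 0.012 m and y of dropper in the frame of bottle_block between 0.026 and 0.05 m and z of dropper in the frame of bottle_block between 0.003 and 0.01 m and angle between each of dropper, vial_in_rack, dropper_in_block's own z axis and vertical below 0.12 rad and x of vial_in_rack in the frame of vial_rack between -0.011 and 0.011 m and y of vial_in_rack in the frame of vial_rack between -0.011 and 0.011 m and z of vial_in_rack in the frame of vial_rack between 0.002 and 0.009 m and x of dropper_in_block in the frame of bottle_block between -0.012 and 0.012 m and y of dropper_in_block in the frame of bottle_block between -0.05 and -0.026 m and z of dropper_in_block in the frame of bottle_block between 0.003 and 0.01 m and linear speed of each of vial_a, vial_b, dish_a, dish_b, dropper below 0.02 m/s); the robot touches nothing.
It fails at once if a vial or dropper bottle is tipped by more than 40 degrees (angle between any of vial_a, vial_b, dropper's own z axis and vertical above 0.7 rad).
It fails at once if a petri dish is tipped by more than 40 degrees (angle between any of dish_a, dish_b's own z axis and vertical above 0.7 rad).
It fails at once if the vial or the bottle that already stands in its holder is lifted, tipped or shifted by more than 20 mm (angle between any of vial_in_rack, dropper_in_block's own z axis and vertical above 0.35 rad or distance of any of vial_in_rack, dropper_in_block from where it was at the start of the episode above 0.02 m).
It fails at once if a thing is dropped: falling free faster than 0.7 m/s (from more than about 25 mm) ((contact force between the fingers and vial_a below 0.05 N and linear speed of vial_a above 0.7 m/s) or (contact force between the fingers and vial_b below 0.05 N and linear speed of vial_b above 0.7 m/s) or (contact force between the fingers and dish_a below 0.05 N and linear speed of dish_a above 0.7 m/s) or (contact force between the fingers and dish_b below 0.05 N and linear speed of dish_b above 0.7 m/s) or (contact force between the fingers and dropper below 0.05 N and linear speed of dropper above 0.7 m/s)).
It also fails if it takes over 125 s, if anything falls off the work surface, if the arm or the gripper's body presses on something with over 40 N, if the wrist force passes 120 N, or if a joint passes its speed limit or range.

## Working session

There is one attempt and no reset: what is moved stays moved. The work goes in short steps, Python scripts to look and compute and a tool call to move; the robot and the scene stay as the last step left them, time stands still between calls to the robot, and variables do not carry over. Pictures are saved under pics/ and viewed, at most 14 in all, crops included, and the job is handed in when it is done.

Besides the shell and the picture viewer there is one more tool, called after "Request:" as name(argument=value, ...), one argument or row to a line, values as JSON. drive_tool: Moves the arm, as the interface text tells. Its arguments: {"type":"object","properties":{"plan":{"type":"string"},"hand":{"type":"number"}},"required":["plan"]}

```bash
mkdir -p pics
cat > h.py <<'E'
import numpy as np, cv2
from workcell import robot
def grab(n):
    s=robot.read_state(); d=robot.get_image(n)
    if 'hand_eye' in d:
        T=np.eye(4);T[:3,:3]=s['ee_rot'];T[:3,3]=s['eef_pos']
        W=T@np.array(d['hand_eye']); d['R']=W[:3,:3].T; d['t']=-d['R']@W[:3,3]
    else:
        d['R']=cv2.Rodrigues(np.array(d['rvec'],float))[0]; d['t']=np.array(d['tvec'],float).ravel()
    return d
def proj(d,P):
    c=np.atleast_2d(P)@d['R'].T+d['t']; s=c[:,:2]/c[:,2:]; r2=(s**2).sum(1,keepdims=True)
    s=s*(1+d['k1']*r2); M=np.array(d['mtx']); return s@M[:2,:2].T+M[:2,2]
def ray(d,uv):
    M=np.array(d['mtx']); q=(np.atleast_2d(uv)-M[:2,2])/[M[0,0],M[1,1]]; s=q.copy()
    for _ in range(30): s=q/(1+d['k1']*(s**2).sum(1,keepdims=True))
    v=np.c_[s,np.ones(len(s))]@d['R']; return -d['R'].T@d['t'],v
def onz(d,uv,z):
    o,v=ray(d,uv); return o+v*((z-o[2])/v[:,2:])
def tri(obs): # list of (d,uv)
    A=np.zeros((3,3));b=np.zeros(3)
    for d,uv in obs:
        o,v=ray(d,uv);v=v[0]/np.linalg.norm(v[0]);P=np.eye(3)-np.outer(v,v);A+=P;b+=P@o
    return np.linalg.solve(A,b)
def save(d,n,crop=None,sc=1):
    im=d['img'][:,:,::-1]
    if crop: im=im[crop[1]:crop[3],crop[0]:crop[2]]
    cv2.imwrite('pics/'+n+'.png',cv2.resize(im,None,fx=sc,fy=sc,interpolation=cv2.INTER_CUBIC))
E
python3 - <<'E'
from h import *
np.set_printoptions(precision=3,suppress=True)
for c in ('scene','top'):
    d=grab(c); save(d,c+'0',None,1.4); print(c,-d['R'].T@d['t'])
    for n in ('vial_a','dish_a','dropper','vial_rack','dish_stand','bottle_block','vial_in_rack','dropper_in_block'):
        for r in robot.spot_in(c,n): print(n,np.array(r['xyz']),round(r['confidence'],2),proj(d,r['xyz'])[0].round())
E
```

```text
scene [-0.189  0.7    0.49 ]
vial_a [0.455 0.177 0.042] 0.78 [262. 240.]
vial_a [0.451 0.24  0.036] 0.65 [238. 253.]
vial_a [ 0.477 -0.238  0.035] 0.5 [382. 191.]
dish_a [0.465 0.07  0.016] 0.63 [297. 234.]
dish_a [ 0.448 -0.079  0.014] 0.53 [348. 219.]
dropper [0.453 0.436 0.049] 0.91 [142. 283.]
vial_rack [0.585 0.301 0.022] 0.86 [175. 243.]
dish_stand [ 0.596 -0.094  0.011] 0.8 [309. 199.]
bottle_block [0.595 0.121 0.029] 0.8 [242. 215.]
vial_in_rack [0.586 0.284 0.051] 0.8 [181. 228.]
dropper_in_block [0.6   0.071 0.063] 0.98 [258. 196.]
dropper_in_block [0.455 0.242 0.033] 0.56 [236. 255.]
top [0.42  0.074 1.049]
vial_a [0.458 0.234 0.059] 0.63 [222. 236.]
dish_a [ 0.456 -0.085  0.011] 0.83 [343. 235.]
dish_a [0.471 0.067 0.013] 0.81 [286. 231.]
dropper [0.464 0.423 0.061] 0.63 [148. 236.]
vial_rack [0.599 0.282 0.03 ] 0.82 [205. 185.]
dish_stand [ 0.598 -0.097  0.004] 0.81 [344. 183.]
dish_stand [0.619 0.109 0.037] 0.21 [269. 175.]
bottle_block [0.62  0.11  0.034] 0.68 [269. 175.]
vial_in_rack [0.597 0.281 0.063] 0.55 [203. 183.]
dropper_in_block [0.603 0.068 0.068] 0.49 [285. 178.]
```

View pics/top0.png

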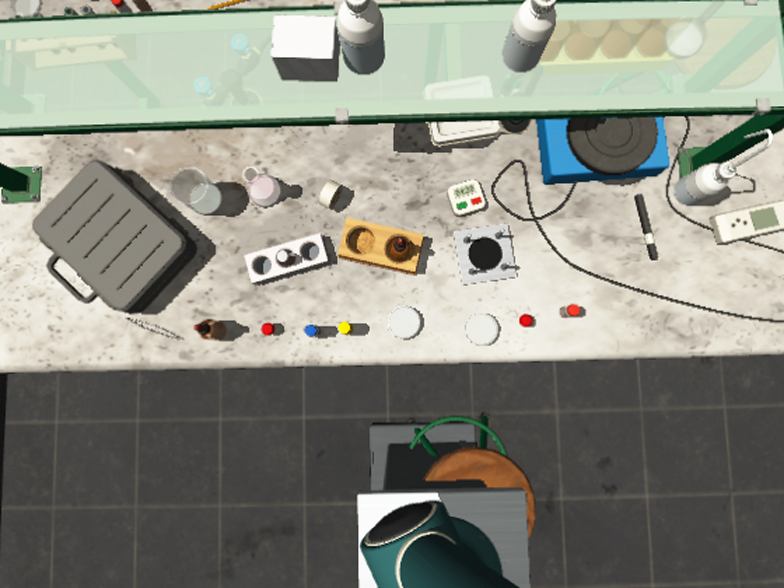

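View pics/scene0.png

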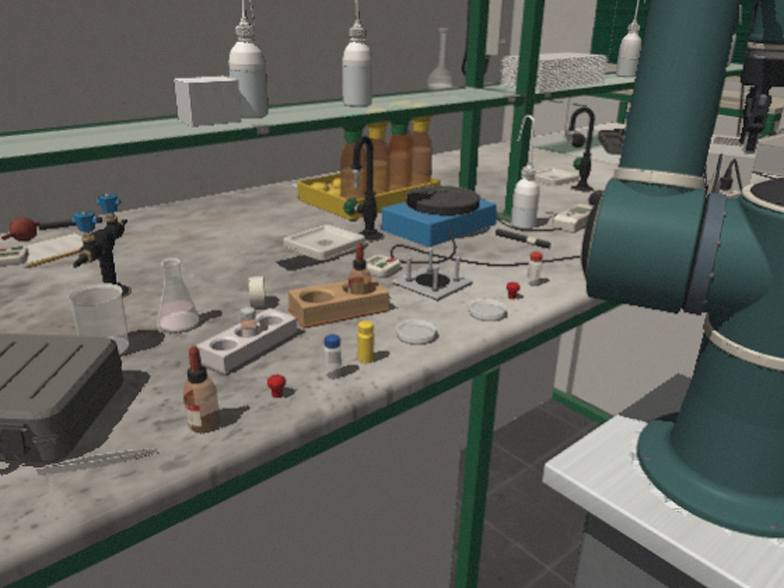

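The top picture shows, at 1.4x, a dropper at (210,328), dishes at (405,322) and (482,330), and the holders at (287,258), (380,245) and (485,253).

Red candidates in the scene picture (1.4x):
- (277,385): small red stopper, no glass body.
- (512,290): small red stopper, no glass body.
- (535,268): a red cap on a clear vial body, so this fits vial_a.

Vial_b candidates are blue at (332,355), which fits, and yellow at (365,340), which is the look-alike to leave. I'll confirm both in one crop.

Run:
```python
from h import *
np.set_printoptions(precision=3,suppress=True)
D={c:grab(c) for c in ('scene','top')}
im=D['scene']['img'][:,:,::-1]
a=im[165:245,335:415]; b=im[220:300,180:280]
cv2.imwrite('pics/crop.png',np.hstack([cv2.resize(a,(360,360),interpolation=2),cv2.resize(b,(430,360),interpolation=2)]))
s=robot.read_state(); print(np.array(s['ee_rot']),s['opening'],s['t'])
d=D['top']; hsv=cv2.cvtColor(d['img'],cv2.COLOR_RGB2HSV)
def blob(m,x0,x1,y0,y1):
    q=np.zeros(m.shape,bool); q[y0:y1,x0:x1]=m[y0:y1,x0:x1]; v,u=np.nonzero(q); return np.array([u.mean(),v.mean()]),len(u)
H,S,V=hsv[...,0].astype(int),hsv[...,1],hsv[...,2]
red=((H<8)|(H>172))&(S>150)&(V>90); blue=(abs(H-108)<14)&(S>120)
print('vial tops: red',[ (onz(d,blob(red,*q)[0],.061)[0],blob(red,*q)) for q in ((395,425,210,235),(365,388,215,240))])
print('blue',onz(d,blob(blue,210,235,225,250)[0],.061),blob(blue,210,235,225,250))
for c in D:
    for n in ('vial_a','dish_a','dropper','vial_in_rack','dropper_in_block','vial_rack','dish_stand','bottle_block'):
        for r in robot.cut_out(c,n):
            v,u=np.nonzero(r['mask']); z={'d':.0134,'v':.061}.get(n[0],.03) if n!='dropper' else .112
            print(c,n,round(r['confidence'],2),u.min(),u.max(),v.min(),v.max(),u.mean().round(1),v.mean().round(1))
```

```text
[[ 0.897  0.442  0.   ]
 [ 0.442 -0.897  0.   ]
 [ 0.    -0.    -1.   ]] 1.0010471399184295 1.0
vial tops: red [(array([ 0.485, -0.25 ,  0.061]), (array([409.224, 221.328]), 58)), (array([ 0.468, -0.161,  0.061]), (array([375.159, 228.54 ]), 63))]
blue [[0.46  0.233 0.061]] (array([221.596, 235.615]), 52)
scene vial_a 0.75 377 387 181 203 382.1 191.7
scene vial_a 0.58 231 243 238 269 237.2 253.3
scene vial_a 0.57 255 267 229 259 261.2 243.5
scene dish_a 0.75 283 311 228 245 297.0 236.2
scene dish_a 0.65 335 361 213 228 348.0 220.3
scene dish_a 0.65 232 243 239 269 237.1 253.7
scene vial_in_rack 0.53 172 184 218 240 177.9 229.3
scene dropper_in_block 0.84 249 266 174 210 257.2 195.9
scene vial_rack 0.66 141 212 221 268 176.0 244.1
scene dish_stand 0.8 282 335 178 212 308.7 199.8
scene dish_stand 0.33 249 265 174 209 257.1 195.5
scene bottle_block 0.76 206 277 200 233 239.1 215.9
top vial_a 0.57 400 412 218 226 406.0 222.0
top vial_a 0.4 243 250 231 238 246.5 234.4
top vial_a 0.38 218 228 232 240 223.4 235.9
top dish_a 0.61 277 299 218 241 288.0 229.7
top dropper 0.73 138 161 228 243 150.5 235.3
top vial_in_rack 0.51 198 209 179 189 203.5 184.1
top dropper_in_block 0.58 278 292 170 187 284.9 178.1
top vial_rack 0.93 175 234 167 202 205.2 185.0
top vial_rack 0.71 217 229 232 240 223.2 236.0
top dish_stand 0.59 324 368 160 203 345.9 180.7
top bottle_block 0.71 242 302 156 195 270.3 175.4
```

View pics/crop.png

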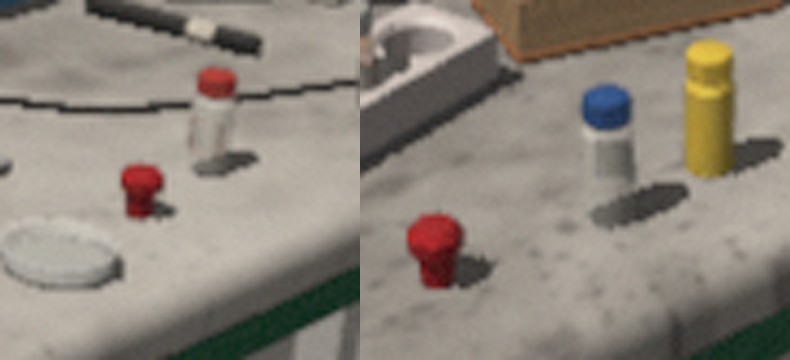

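The crop shows a red-capped clear vial (left, near full-frame (382,191)) and a blue-capped clear vial (near (237,253)). The other red things are solid stoppers, and the yellow vial is the look-alike. So vial_a is at about (0.484,-0.247) and vial_b at about (0.459,0.234). Next I move the wrist camera over them for finer measurement.

Request:
drive_tool(
  plan="0 0 -0.5 1; 0 0 -0.5 1; 0 0 -0.5 0.62; 0.3 -0.9 0 0; 0.3 -0.9 0 0",
  hand=1,
)

```text
t: 2.42
eef_pos: [0.3346, -0.497, 0.2994]
ee_rot: [[1.0, -0.001, 0.001], [-0.001, -1.0, -0.001], [0.001, 0.001, -1.0]]
wrist_force: [0.1, 0.7, -0.2]
opening: 1.0
grasp_force: 0.0
```

Request:
drive_tool(
  plan="0.3 -0.9 0 0; 0.3 -0.9 0 0; 0.3 -0.9 0 0; 0.3 -0.9 0 0; 0.3 -0.9 0 0",
)

```text
t: 3.05
eef_pos: [0.4245, -0.2257, 0.2992]
ee_rot: [[1.0, 0.0, 0.001], [0.0, -1.0, -0.0], [0.001, 0.0, -1.0]]
wrist_force: [1.0, -0.6, -0.7]
opening: 1.0
grasp_force: 0.0
```

Request:
drive_tool(
  plan="0.2 -0.9 0 0; 0.2 -0.9 0 0; 0 0 0 0; 0 0 0 0; 0 0 0 0",
)

```text
t: 3.68
eef_pos: [0.4479, -0.1205, 0.2989]
ee_rot: [[1.0, -0.001, -0.0], [-0.001, -1.0, -0.0], [-0.0, 0.0, -1.0]]
wrist_force: [-0.0, -1.0, -0.8]
opening: 1.002
grasp_force: 0.0
```

Run:
```python
from h import *
np.set_printoptions(precision=3,suppress=True)
d=grab('wrist'); save(d,'w1',None,1.4); np.save('w1.npy',d,allow_pickle=True)
s=robot.read_state();print(s['eef_pos'],np.array(s['ee_rot']),s['joints'],s['t'],-d['R'].T@d['t'],d['R'][2])
for n in ('vial_a','dish_a','dish_stand','bottle_block','dropper_in_block'):
    for r in robot.cut_out('wrist',n):
        v,u=np.nonzero(r['mask']); print(n,round(r['confidence'],2),u.min(),u.max(),v.min(),v.max(),u.mean().round(1),v.mean().round(1))
    for r in robot.spot_in('wrist',n): print('  ',np.array(r['xyz']),round(r['confidence'],2))
```

```text
[ 0.448 -0.121  0.299] [[ 1.    -0.002 -0.   ]
 [-0.002 -1.    -0.   ]
 [-0.     0.    -1.   ]] [-0.317 -0.19   1.91  -0.     1.421  1.256] 3.725 [ 0.517 -0.12   0.465] [-0.27  -0.    -0.963]
vial_a 0.92 62 101 157 177 81.2 166.9
vial_a 0.77 361 387 142 160 374.4 150.8
   [0.461 0.227 0.048] 0.98
   [0.467 0.166 0.042] 0.72
   [ 0.488 -0.243  0.061] 0.66
dish_a 0.74 239 280 147 189 260.3 167.9
dish_a 0.64 140 183 137 178 161.5 157.5
   [0.478 0.063 0.011] 0.91
   [ 0.46  -0.089  0.013] 0.61
dish_stand 0.73 225 310 17 109 268.2 62.9
   [ 0.602 -0.098  0.006] 0.56
bottle_block 0.64 54 182 2 93 113.4 46.8
   [0.625 0.112 0.034] 0.95
dropper_in_block 0.95 103 161 33 74 134.8 52.0
   [0.607 0.06  0.072] 0.69
```

View pics/w1.png

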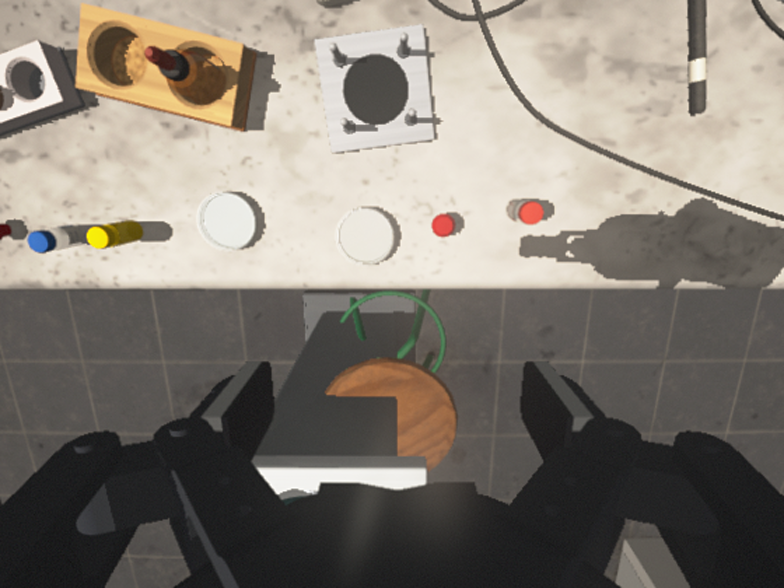

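The wrist view (1.4x) shows the stand at (376,88), the dishes at (229,220) and (366,235), vial_a's cap at (531,212), vial_b at (42,240), yellow at (98,237), and the block at (165,65) with its free well at (117,55). A second view further left will give triangulation.

Request:
drive_tool(
  plan="0.2 -1 0 0; 0.2 -1 0 0; 0.2 -1 0 0; 0.2 -1 0 0; 0.2 -1 0 0",
)

```text
t: 4.85
eef_pos: [0.5081, 0.1827, 0.2991]
ee_rot: [[1.0, 0.001, 0.001], [0.001, -1.0, -0.0], [0.001, 0.0, -1.0]]
wrist_force: [0.8, -0.7, -0.5]
opening: 1.003
grasp_force: 0.0
```

Request:
drive_tool(
  plan="0 0 0 0; 0 0 0 0; 0 0 0 0",
)

```text
t: 5.22
eef_pos: [0.5078, 0.1793, 0.2989]
ee_rot: [[1.0, -0.001, 0.0], [-0.001, -1.0, -0.0], [0.0, 0.0, -1.0]]
wrist_force: [-1.2, -0.5, 0.1]
opening: 0.997
grasp_force: 0.0
```

Run:
```python
from h import *
np.set_printoptions(precision=3,suppress=True)
d=grab('wrist'); save(d,'w2',None,1.4); np.save('w2.npy',d,allow_pickle=True)
s=robot.read_state();print(s['eef_pos'],s['joints'],s['t'],-d['R'].T@d['t'],d['R'][2])
for n in ('vial_a','dish_a','dish_stand','bottle_block','dropper_in_block','vial_rack','vial_in_rack','dropper'):
    for r in robot.cut_out('wrist',n):
        v,u=np.nonzero(r['mask']); print(n,round(r['confidence'],2),u.min(),u.max(),v.min(),v.max(),u.mean().round(1),v.mean().round(1))
    for r in robot.spot_in('wrist',n): print('  ',np.array(r['xyz']),round(r['confidence'],2))
```

```text
[0.508 0.179 0.299] [ 0.293 -0.04   1.775 -0.     1.406  1.865] 5.275 [0.577 0.18  0.465] [-0.27  -0.    -0.963]
vial_a 0.68 281 295 195 217 287.9 206.2
vial_a 0.61 237 255 197 220 245.8 208.6
vial_a 0.49 542 559 181 197 551.3 188.8
   [0.47  0.174 0.056] 0.88
   [0.467 0.232 0.061] 0.72
   [ 0.492 -0.238  0.02 ] 0.7
dish_a 0.93 338 378 174 217 358.1 195.3
dish_a 0.85 428 470 187 226 449.5 206.3
dish_a 0.48 277 400 50 135 332.6 92.5
   [0.479 0.062 0.013] 0.89
   [ 0.458 -0.084  0.014] 0.63
   [ 0.49  -0.237  0.018] 0.59
   [0.628 0.116 0.036] 0.24
dish_stand 0.8 435 519 68 150 472.4 108.4
dish_stand 0.4 543 559 181 198 551.9 189.2
   [ 0.602 -0.094  0.009] 0.73
   [0.464 0.231 0.064] 0.36
bottle_block 0.88 278 400 50 135 332.3 92.1
   [0.627 0.118 0.035] 0.96
dropper_in_block 0.78 347 389 85 118 366.8 101.3
dropper_in_block 0.21 82 139 189 221 113.6 206.0
   [0.61  0.077 0.072] 0.95
vial_rack 0.93 149 265 74 144 208.2 109.6
   [0.601 0.286 0.03 ] 0.63
vial_in_rack 0.82 191 217 102 120 204.4 111.4
   [0.598 0.284 0.065] 0.83
dropper 0.92 82 139 189 221 113.8 205.8
   [0.47  0.42  0.062] 0.88
   [0.628 0.113 0.035] 0.42
```

View pics/w2.png

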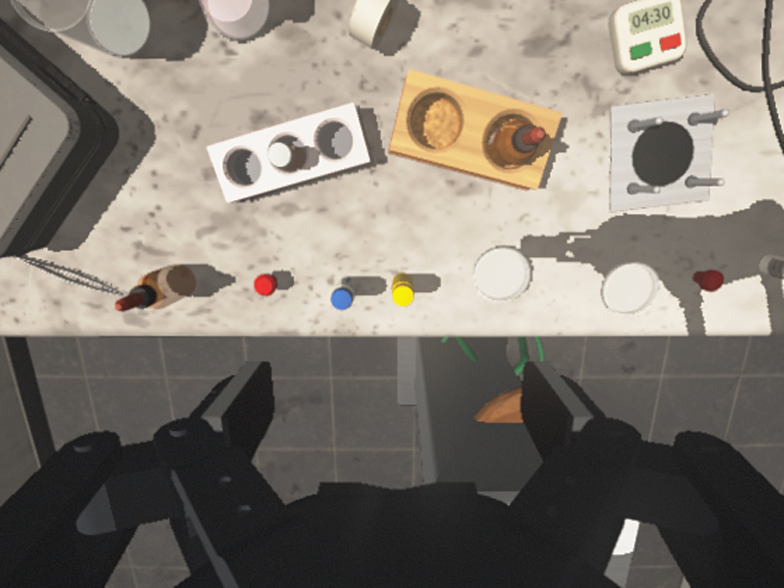

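The second view shows the rack (wells at (242,167), (333,138) and the taken one at (287,153)), the block (free well (436,120)), the stand (mat (662,153)), the dishes at (501,272) and (629,288), vial_b's cap at (342,298), yellow at (403,290), and the dropper at (165,290).

Run:
```python
from h import *
np.set_printoptions(precision=4,suppress=True)
a=np.load('w1.npy',allow_pickle=True).item(); b=np.load('w2.npy',allow_pickle=True).item()
P=lambda *q:np.array(q,float)/1.4
print('mat',tri([(a,P(376,89)),(b,P(662.5,153))]))
print('dish1',tri([(a,P(228,219.5)),(b,P(501,272))]),'dish2',tri([(a,P(366.5,235)),(b,P(629,288))]))
print('blue cap',tri([(a,P(42,240)),(b,P(342,298))]))
print('block well',tri([(a,P(117,54)),(b,P(436,120))]))
t=grab('top'); 
print('red cap',tri([(a,P(531,212)),(t,(409.2,221.3))]))
for n,z,c in (('rack',.03,[(207,148),(355,102),(370,160),(228,202)]),('block',.036,[(408,70),(564,112),(540,189),(389,148)]),('plate',.006,[(610,103),(712,96),(714,205),(611,211)])):
    q=onz(b,P(*c),z); print(n,q.mean(0),np.linalg.norm(q-np.roll(q,1,0),axis=1), [np.degrees(np.arctan2(*(e)[1::-1])) for e in (q-np.roll(q,1,0))])
print('wells z.03',onz(b,P((242,167),(333,138)),.03),'bw',onz(b,P(436,120),.036), onz(b,P(501,272),.0134),onz(b,P(629,288),.0134))
# dish circles from masks, rod tops
print('rodtops',onz(b,P((630,126),(690,119),(635,189),(691,182)),.056)[:, :2])
# dropper: mask base
m=[r for r in robot.cut_out('wrist','dropper')][0]['mask'] 
o,_=ray(b,[[0,0]]); 
from scipy.optimize import minimize
def sil(x):
    pts=[]
    th=np.linspace(0,6.283,40)
    for z,r in ((0,.0195),(.052,.0195),(.072,.009),(.112,.006)):
        pts.append(np.c_[x[0]+r*np.cos(th),x[1]+r*np.sin(th),0*th+z])
    im=np.zeros((420,560),np.uint8)
    for k in range(3):
        h=cv2.convexHull(proj(b,np.vstack(pts[k:k+2])).astype(np.float32)); cv2.fillConvexPoly(im,(h*16).round().astype(int),1,shift=4)
    return im>0
f=lambda x:-(sil(x)&m).sum()/(sil(x)|m).sum()
r=min((minimize(f,x0,method='Nelder-Mead',options=dict(initial_simplex=np.array([x0,x0+[.01,0],x0+[0,.01]]))) for x0 in (np.array([.47,.41]),np.array([.48,.40]))),key=lambda r:r.fun); print('dropper',r.x,r.fun)
```

```text
mat [ 0.6035 -0.0999  0.0088]
dish1 [0.4747 0.0627 0.0077] dish2 [ 0.4562 -0.0872  0.0051]
blue cap [0.4596 0.2351 0.0564]
block well [0.6311 0.1416 0.0361]
red cap [ 0.4851 -0.2514  0.0538]
rack [0.6006 0.2863 0.03  ] [0.055  0.1538 0.0553 0.1515] [np.float64(16.537501950384822), np.float64(-74.46762879954214), np.float64(-165.8151268261832), np.float64(105.42871931134145)]
block [0.6212 0.1027 0.036 ] [0.0718 0.154  0.0741 0.1556] [np.float64(-14.604737194443695), np.float64(-103.5177764358088), np.float64(166.62154569987382), np.float64(75.63045383695807)]
plate [ 0.6015 -0.1017  0.006 ] [0.1101 0.1067 0.1128 0.1147] [np.float64(7.785039399084174), np.float64(-85.37006818561359), np.float64(-168.2208002663042), np.float64(93.67118429472333)]
wells z.03 [[0.5882 0.3343 0.03  ]
 [0.615  0.2419 0.03  ]] bw [[0.6307 0.1417 0.036 ]] [[0.4766 0.0641 0.0134]] [[ 0.4582 -0.0823  0.0134]]
rodtops [[ 0.6243 -0.0364]
 [ 0.6313 -0.0925]
 [ 0.5676 -0.0492]
 [ 0.5747 -0.1033]]
dropper [0.4651 0.4316] -0.8734756097560976
```

Measured poses agree with the given sizes: cap tops at about 0.055–0.06 m, well mouths at 0.030 and 0.036 m. I'll do vial_b first, with the fingers closing across the rack row (yaw 105.5°). First a check on where the open fingertips stand and how high the shelf is.

```bash
cat >> h.py <<'E'
def mv(p,psi,R=None,q=None):
    "units to go from now to TCP p, yaw psi (deg, tool x); shifts given in the axes at psi"
    s=robot.read_state(); c=np.array(s['eef_pos']); Rn=np.array(s['ee_rot']); now=np.degrees(np.arctan2(Rn[1,0],Rn[0,0]))
    a=np.radians(psi); d=np.array(p)-c
    r=(-(psi-now)+180)%360-180
    f=lambda a:[d[0]*np.cos(a)+d[1]*np.sin(a),d[0]*np.sin(a)-d[1]*np.cos(a)]
    print('roll',round(r/10,2),'shift',(np.array(f(a)+[-d[2]])/.06).round(3),'in present axes',(np.array(f(np.radians(now)))/.06).round(3),'at',c.round(4),'t',round(s['t'],1),'j',np.round(s['joints'],2),'open',round(s['opening'],3),'gf',round(s['grasp_force'],1))
E
python3 - <<'E'
from h import *
np.set_printoptions(precision=3,suppress=True)
b=np.load('w2.npy',allow_pickle=True).item(); s=robot.read_state()
T=np.array(s['ee_rot']);p=np.array(s['eef_pos'])
for z in (0,-.006,-.013): 
    q=np.array([[sx*.011,sy*.0425,z] for sx in (-1,1) for sy in (-1,1)]); print(z,(proj(b,q@T.T+p)*1.4).round(0).tolist())
t=grab('top')
for z in (.2,.3,.4,.5): print(z,onz(t,[(246/1.4,125/1.4),(500/1.4,120/1.4)],z).round(2).tolist())
sc=grab('scene'); 
for x,z in ((.75,.3),(.75,.4),(.8,.35),(.85,.3)): print(x,z,(proj(sc,[[x,.1,z],[x,.4,z]])*1.4).round().tolist())
mv([.4595,.234,.12],105.5)
E
```

```text
0 [[297.0, 369.0], [492.0, 369.0], [293.0, 321.0], [495.0, 321.0]]
-0.006 [[293.0, 375.0], [495.0, 375.0], [290.0, 326.0], [499.0, 326.0]]
-0.013 [[289.0, 383.0], [499.0, 383.0], [285.0, 332.0], [503.0, 332.0]]
0.2 [[0.8, 0.32, 0.2], [0.79, -0.1, 0.2]]
0.3 [[0.75, 0.29, 0.3], [0.75, -0.08, 0.3]]
0.4 [[0.71, 0.26, 0.4], [0.7, -0.06, 0.4]]
0.5 [[0.66, 0.23, 0.5], [0.66, -0.04, 0.5]]
0.75 0.3 [[291.0, 117.0], [106.0, 139.0]]
0.75 0.4 [[288.0, 53.0], [93.0, 62.0]]
0.8 0.35 [[273.0, 82.0], [87.0, 97.0]]
0.85 0.3 [[259.0, 109.0], [81.0, 128.0]]
roll -10.55 shift [ 1.072 -0.54   2.981] in present axes [-0.806 -0.89 ] at [0.508 0.181 0.299] t 6.3 j [ 0.3  -0.04  1.77  0.    1.41  1.87] open 1.002 gf 0.0
```

Request:
drive_tool(
  plan="0 0 0.2 -1; 0 0 0.2 -1; 0 0 0.2 -1; 0 0 0.2 -1; 0 0 0.2 -1",
)

```text
t: 6.9
eef_pos: [0.5079, 0.1806, 0.2385]
ee_rot: [[0.638, 0.77, 0.0], [0.77, -0.638, 0.0], [0.0, 0.0, -1.0]]
wrist_force: [-0.2, 0.4, -0.4]
opening: 1.001
grasp_force: 0.0
```

Request:
drive_tool(
  plan="0 0 0.2 -1; 0 0 0.2 -1; 0 0 0.2 -1; 0 0 0.2 -1; 0 0 0.2 -1",
)

```text
t: 7.52
eef_pos: [0.508, 0.1806, 0.1785]
ee_rot: [[-0.18, 0.984, 0.0], [0.984, 0.18, 0.0], [-0.0, 0.0, -1.0]]
wrist_force: [-0.2, -0.6, -0.3]
opening: 1.002
grasp_force: 0.0
```

Request:
drive_tool(
  plan="0 0 0 -0.55; 0.55 -0.27 0 0; 0.52 -0.27 0 0; 0 0 0 0; 0 0 0 0",
)

```text
t: 8.15
eef_pos: [0.4598, 0.2337, 0.179]
ee_rot: [[-0.268, 0.963, 0.001], [0.963, 0.268, -0.0], [-0.0, 0.001, -1.0]]
wrist_force: [1.5, 0.1, 0.5]
opening: 1.005
grasp_force: 0.0
```

Run:
```python
from h import *
np.set_printoptions(precision=3,suppress=True)
mv([.4595,.234,.036],105.5)
d=grab('wrist'); save(d,'w3',None,1.4)
for n in ('vial_b',):
    for r in robot.spot_in('wrist',n): print('  ',np.array(r['xyz']),round(r['confidence'],2))
H=cv2.cvtColor(d['img'],cv2.COLOR_RGB2HSV).astype(int)
m=((abs(H[...,0]-108)<14)&(H[...,1]>120)).astype(np.uint8)
n,l,st,c=cv2.connectedComponentsWithStats(m); 
for i in range(1,n):
    if st[i,4]>80: print(st[i],c[i],onz(d,c[i],.061))
```

```text
roll 0.01 shift [ 0.006 -0.004  2.384] in present axes [ 0.006 -0.004] at [0.46  0.234 0.179] t 8.2 j [ 0.42 -0.02  1.97 -0.    1.18  0.15] open 1.005 gf 0.0
   [0.461 0.238 0.065] 0.73
   [0.462 0.179 0.055] 0.73
[273 187  20  21 332] [282.605 197.003] [[0.459 0.236 0.061]]
```

View pics/w3.png

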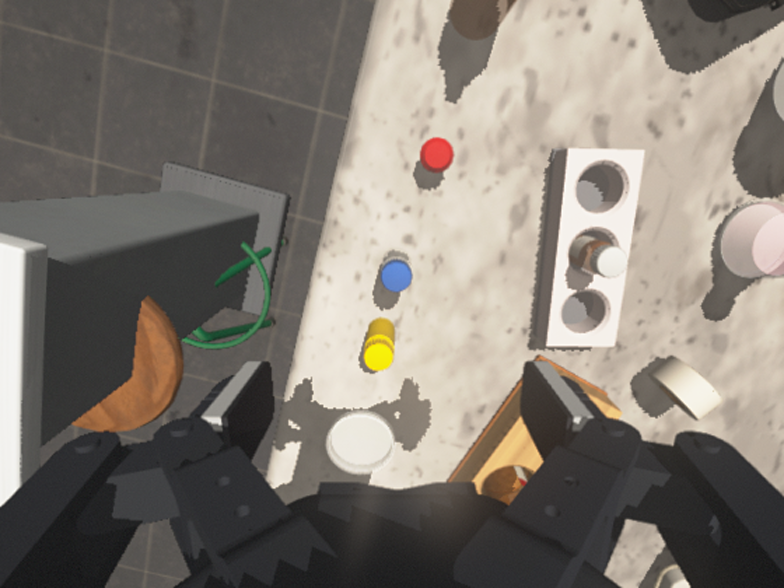

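The wrist picture shows the blue cap at (396,276), centred between the fingers, and the yellow look-alike at (379,350) clear of their line. Descending to grasp.

Request:
drive_tool(
  plan="0.02 0 0.7 0; 0 0 0.7 0; 0 0 0.5 0; 0 0 0.4 0; 0 0 0.08 0",
)

```text
t: 8.88
eef_pos: [0.4581, 0.2336, 0.0341]
ee_rot: [[-0.267, 0.964, -0.004], [0.964, 0.267, -0.002], [-0.001, -0.004, -1.0]]
wrist_force: [0.5, 0.1, -0.5]
opening: 1.001
grasp_force: 0.0
```

Request:
drive_tool(
  plan="0 0 0 0; 0 0 0 0; 0 0 0 0; 0 0 0 0; 0 0 0 0",
  hand=0,
)

```text
t: 9.5
eef_pos: [0.4621, 0.2363, 0.0391]
ee_rot: [[-0.268, 0.963, 0.006], [0.963, 0.268, 0.003], [0.001, 0.006, -1.0]]
wrist_force: [0.4, -0.1, 1.8]
opening: -0.001
grasp_force: 0.0
```

Request:
drive_tool(
  plan="0 0 0 0; 0 0 0 0; 0 0 -0.1 0; 0 0 -0.2 0; 0 0 -0.2 0",
)

```text
t: 10.12
eef_pos: [0.4588, 0.2348, 0.0666]
ee_rot: [[-0.268, 0.963, -0.001], [0.963, 0.268, -0.0], [-0.0, -0.001, -1.0]]
wrist_force: [0.8, -0.3, 0.3]
opening: -0.007
grasp_force: 0.0
```

Run:
```python
from h import *
mv([.5882,.333,.10],105.5)
d=grab('wrist'); save(d,'w4',None,1.4)
```

```text
roll 0.0 shift [ 1.001  2.516 -0.556] in present axes [0.999 2.516] at [0.4588 0.2348 0.0666] t 10.1 j [0.42 0.1  2.08 0.   0.96 0.15] open -0.007 gf 0.0
```

View pics/w4.png

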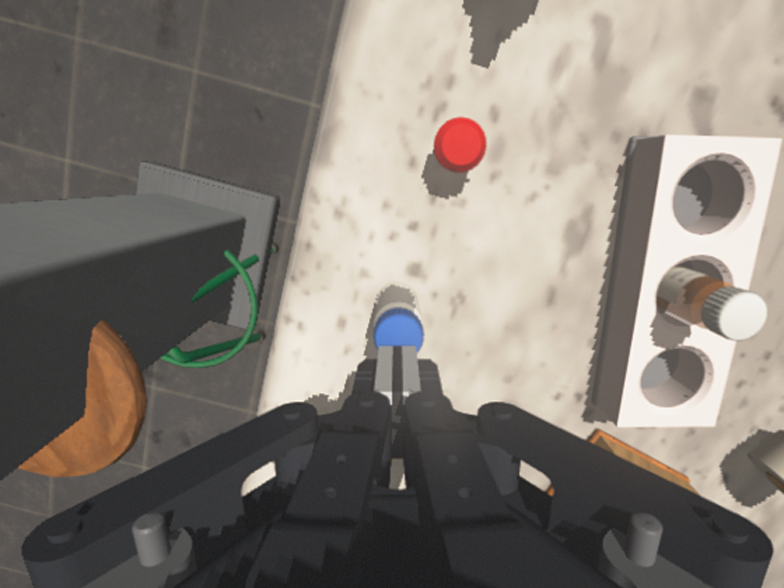

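The picture shows the fingers shut at (397,350) with the blue cap standing just ahead of them at (398,330), so the grasp missed along tool x. I'll measure where the vial is now and where the finger tips show against the prediction.

Run:
```python
from h import *
np.set_printoptions(precision=4,suppress=True)
d=grab('wrist')
def bl(d):
    H=cv2.cvtColor(d['img'],cv2.COLOR_RGB2HSV).astype(int)
    m=((abs(H[...,0]-108)<14)&(H[...,1]>120)).astype(np.uint8)
    n,l,st,c=cv2.connectedComponentsWithStats(m); return [(st[i],c[i],onz(d,c[i],.061)) for i in range(1,n) if 30<st[i,4]<3000]
print(bl(d)); t=grab('top'); print(bl(t))
s=robot.read_state();T=np.array(s['ee_rot']);p=np.array(s['eef_pos'])
for z in (0,-.02,-.04): 
    q=np.array([[x,0,z] for x in (-.011,0,.011)]); print(z,(proj(d,q@T.T+p)*1.4).round(0).tolist())
print(np.array(d['hand_eye']))
```

```text
[(array([263, 224,  34,  28, 633], dtype=int32), array([278.9937, 236.7615]), array([[0.4574, 0.2379, 0.061 ]]))]
[(array([ 383,   83,   95,   49, 1785], dtype=int32), array([419.5938, 110.8807]), array([[ 0.7778, -0.2959,  0.061 ]]))]
0 [[395.0, 367.0], [395.0, 344.0], [395.0, 319.0]]
-0.02 [[394.0, 389.0], [394.0, 363.0], [394.0, 337.0]]
-0.04 [[394.0, 417.0], [394.0, 389.0], [394.0, 359.0]]
[[ 0.     -0.9629 -0.2699  0.0685]
 [ 1.      0.0001 -0.0003  0.0007]
 [ 0.0003 -0.2699  0.9629 -0.166 ]
 [ 0.      0.      0.      1.    ]]
```

The vial has not moved: the cap is at (0.458,0.236). The shut fingertips show at the rows predicted for about 27 mm behind the reported TCP, so the fingers closed over the cap. I'll open and go lower. This stays clear of the table either way.

Request:
drive_tool(
  plan="0 0 0 0; 0 0 0 0; 0 0 0 0; 0 0 0 0; 0 0 0 0",
  hand=1,
)

```text
t: 10.9
eef_pos: [0.4591, 0.2349, 0.066]
ee_rot: [[-0.268, 0.964, -0.0], [0.964, 0.268, -0.0], [-0.0, -0.0, -1.0]]
wrist_force: [-0.0, -0.1, 0.3]
opening: 0.997
grasp_force: 0.0
```

Request:
drive_tool(
  plan="0.03 0 0.3 0; 0 0 0.3 0; 0 0 0.25 0; 0 0 0.15 0; 0 0 0 0",
)

```text
t: 11.52
eef_pos: [0.4578, 0.2363, 0.0048]
ee_rot: [[-0.268, 0.963, -0.002], [0.963, 0.268, -0.001], [-0.0, -0.002, -1.0]]
wrist_force: [0.2, 0.1, 0.7]
opening: 1.001
grasp_force: 0.0
```

Request:
drive_tool(
  plan="0 0 0 0; 0 0 0 0; 0 0 0 0; 0 0 0 0; 0 0 0 0",
  hand=0,
)

```text
t: 12.15
eef_pos: [0.4591, 0.2369, 0.0066]
ee_rot: [[-0.268, 0.963, 0.001], [0.963, 0.268, 0.0], [0.0, 0.001, -1.0]]
wrist_force: [-1.8, 0.5, 3.2]
opening: 0.259
grasp_force: 58.6
```

Run:
```python
from h import *
mv([.5882,.333,.10],105.5)
d=grab('wrist'); save(d,'w5',(140,120,420,420),2)
s=robot.read_state();T=np.array(s['ee_rot']);p=np.array(s['eef_pos'])
for z in (0,-.02,-.03,-.04): 
    q=np.array([[x,0.012,z] for x in (-.011,0,.011)]); print(z,((proj(d,q@T.T+p)-[140,120])*2).round(0).tolist())
```

```text
roll 0.0 shift [ 0.969  2.502 -1.556] in present axes [0.968 2.502] at [0.4591 0.2369 0.0066] t 12.2 j [0.43 0.19 2.11 0.   0.84 0.16] open 0.259 gf 58.6
0 [[324.0, 286.0], [325.0, 252.0], [325.0, 217.0]]
-0.02 [[328.0, 318.0], [329.0, 281.0], [330.0, 242.0]]
-0.03 [[331.0, 337.0], [332.0, 298.0], [333.0, 257.0]]
-0.04 [[334.0, 359.0], [335.0, 318.0], [336.0, 274.0]]
```

View pics/w5.png

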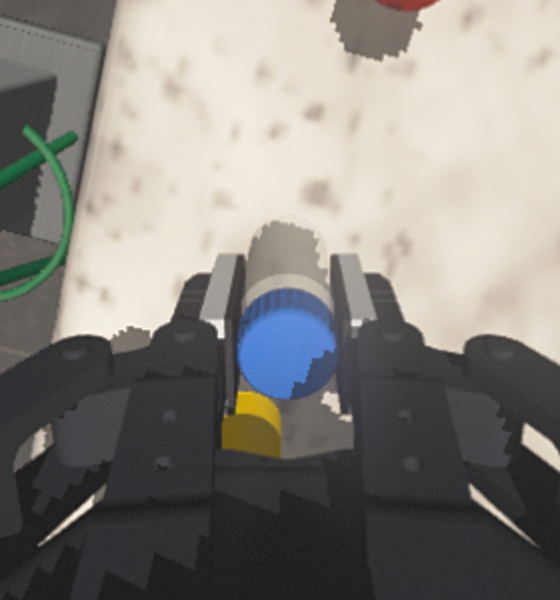

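vial_b is gripped: opening 0.26 at 59 N, and the tips are about 36 mm above its underside. The true fingertips lie about 29 mm behind the reported TCP. Lifting and carrying it to the far well (0.588,0.333).

Request:
drive_tool(
  plan="0 0 -0.2 0; 0 0 -0.5 0; 0 0 -0.5 0; 0 0 -0.3 0; 0 0.5 0 0",
)

```text
t: 12.82
eef_pos: [0.4876, 0.245, 0.0981]
ee_rot: [[-0.268, 0.963, 0.002], [0.963, 0.268, 0.001], [0.0, 0.002, -1.0]]
wrist_force: [0.5, 0.1, -0.4]
opening: 0.253
grasp_force: 58.8
```

Request:
drive_tool(
  plan="0.3 0.6 0 0; 0.3 0.6 0 0; 0.24 0.5 0 0; 0.1 0.3 0 0; 0 0 0 0",
)

```text
t: 13.45
eef_pos: [0.5887, 0.3317, 0.0957]
ee_rot: [[-0.268, 0.963, -0.0], [0.963, 0.268, -0.0], [-0.0, -0.0, -1.0]]
wrist_force: [-1.0, -0.8, -0.7]
opening: 0.259
grasp_force: 58.8
```

Request:
drive_tool(
  plan="0 0 0 0; 0 0 0 0; 0 0 0 0",
)

```text
t: 13.82
eef_pos: [0.5876, 0.3308, 0.0962]
ee_rot: [[-0.268, 0.964, -0.0], [0.964, 0.268, -0.0], [-0.0, -0.0, -1.0]]
wrist_force: [0.8, -0.4, -0.4]
opening: 0.257
grasp_force: 58.8
```

Run:
```python
from h import *
np.set_printoptions(precision=4,suppress=True)
mv([.5882,.333,.0125],105.5)
d=grab('wrist'); save(d,'w6',None,1.4)
for n in ('vial_b','vial_rack','vial_in_rack'):
    for r in robot.spot_in('wrist',n): print(n,np.array(r['xyz']),round(r['confidence'],2))
H=cv2.cvtColor(d['img'],cv2.COLOR_RGB2HSV).astype(int)
m=((abs(H[...,0]-108)<14)&(H[...,1]>120)).astype(np.uint8)
n,l,st,c=cv2.connectedComponentsWithStats(m); p=np.array(robot.read_state()['eef_pos'])
print([(st[i],c[i],onz(d,c[i],p[2]+.054)) for i in range(1,n) if 300<st[i,4]<9000])
```

```text
roll 0.0 shift [0.033 0.019 1.396] in present axes [0.033 0.019] at [0.5876 0.3308 0.0962] t 13.8 j [ 0.48  0.35  1.71 -0.    1.08  0.2 ] open 0.257 gf 58.8
vial_b [0.4593 0.1841 0.0128] 0.79
vial_b [0.5875 0.3345 0.1505] 0.78
vial_rack [0.5947 0.3299 0.0272] 0.92
vial_rack [0.6093 0.1828 0.004 ] 0.27
[(array([ 258,  267,   50,   52, 1575], dtype=int32), array([279.5752, 293.2895]), array([[0.5865, 0.3313, 0.1503]]))]
```

View pics/w6.png

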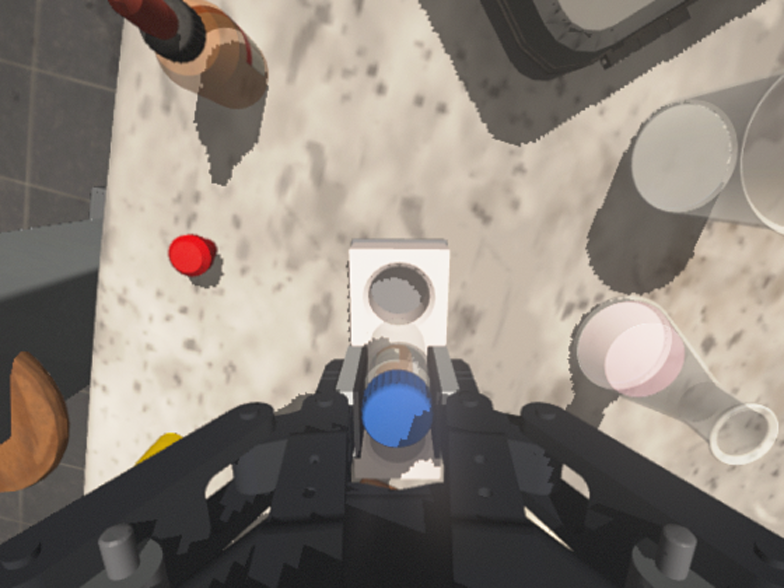

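Run:
```python
from h import *
np.set_printoptions(precision=4,suppress=True)
d=grab('wrist'); P=lambda *q:np.array(q,float)/1.4
print(onz(d,P((400,293),(370,293),(431,293),(400,264),(400,324),(351,249),(447,249)),.03))
```

```text
[[0.5892 0.3362 0.03  ]
 [0.5726 0.3316 0.03  ]
 [0.6064 0.341  0.03  ]
 [0.5846 0.3526 0.03  ]
 [0.5943 0.318  0.03  ]
 [0.5559 0.3535 0.03  ]
 [0.6077 0.3679 0.03  ]]
```

The well centre from this view is (0.589,0.336), which agrees with the earlier fix to 3 mm. I'll trim slightly and lower.

Request:
drive_tool(
  plan="0.03 0.03 0.3 0; 0 0 0.4 0; 0 0 0.4 0; 0 0 0.2 0; 0 0 0.08 0",
)

```text
t: 14.7
eef_pos: [0.5885, 0.333, 0.0116]
ee_rot: [[-0.268, 0.963, -0.002], [0.963, 0.268, -0.001], [-0.0, -0.002, -1.0]]
wrist_force: [-2.4, -1.8, 10.6]
opening: 0.26
grasp_force: 59.8
```

Request:
drive_tool(
  plan="0 0 0 0; 0 0 0.02 0; 0 0 0 0",
)

```text
t: 15.08
eef_pos: [0.5899, 0.3337, 0.0129]
ee_rot: [[-0.268, 0.963, 0.001], [0.963, 0.268, 0.001], [0.0, 0.001, -1.0]]
wrist_force: [-0.8, -0.0, -0.3]
opening: 0.256
grasp_force: 58.9
```

Request:
drive_tool(
  plan="0 0 0 0; 0 0 0 0; 0 0 0 0; 0 0 -0.3 0; 0 0 -0.7 0",
  hand=1,
)

```text
t: 15.7
eef_pos: [0.5875, 0.3324, 0.0709]
ee_rot: [[-0.268, 0.963, -0.005], [0.964, 0.268, -0.002], [-0.001, -0.005, -1.0]]
wrist_force: [-0.1, -0.3, 0.5]
opening: 1.001
grasp_force: 0.0
```

Request:
drive_tool(
  plan="0 0 -1 0; 0 0 -0.6 1; 0 0 0 1; 0 0 0 0.95; 0 0 0 0",
)

```text
t: 16.32
eef_pos: [0.5897, 0.3336, 0.1697]
ee_rot: [[0.24, 0.971, 0.002], [0.971, -0.24, 0.001], [0.001, 0.001, -1.0]]
wrist_force: [0.7, -0.4, -1.0]
opening: 0.998
grasp_force: 0.0
```

Run:
```python
from h import *
np.set_printoptions(precision=4,suppress=True)
mv([.465,.38,.17],76)
d=grab('wrist')
for n in ('vial_b','vial_rack','vial_in_rack','dropper'):
    for r in robot.spot_in('wrist',n): print(n,np.array(r['xyz']),round(r['confidence'],2))
```

```text
roll 0.01 shift [ 0.248 -2.204 -0.005] in present axes [ 0.253 -2.203] at [0.5897 0.3336 0.1697] t 16.3 j [ 0.48  0.29  1.64 -0.    1.21  0.72] open 0.998 gf 0.0
vial_b [0.5934 0.3368 0.0697] 0.81
vial_b [0.4693 0.1842 0.0323] 0.61
vial_rack [0.6018 0.2917 0.0308] 0.63
vial_rack [0.4795 0.4272 0.0638] 0.34
vial_in_rack [0.596  0.2939 0.0616] 0.57
dropper [0.4741 0.4297 0.0628] 0.97
```

vial_b stands in the well (cap found at about z 0.068, 4 mm from the well centre). Next is the dropper bottle.

Request:
drive_tool(
  plan="0.05 -0.5 -0.3 0; 0.05 -0.6 0 0; 0.05 -0.6 0 0; 0.05 -0.5 0 0; 0.05 0 0 0",
)

```text
t: 17.2
eef_pos: [0.4632, 0.3804, 0.1861]
ee_rot: [[0.238, 0.971, -0.001], [0.971, -0.238, -0.0], [-0.0, -0.0, -1.0]]
wrist_force: [0.3, -0.4, 0.4]
opening: 1.001
grasp_force: 0.0
```

Request:
drive_tool(
  plan="0 0 0 0; 0 0 0 0; 0 0 0 0",
)

```text
t: 17.58
eef_pos: [0.4657, 0.3794, 0.1859]
ee_rot: [[0.242, 0.97, -0.0], [0.97, -0.242, -0.0], [-0.0, -0.0, -1.0]]
wrist_force: [0.3, -0.8, -0.5]
opening: 1.003
grasp_force: 0.0
```

```bash
cat >> h.py <<'E'
from scipy.optimize import minimize
def fit(d,m,prof,x0,z0=0):
    th=np.linspace(0,6.283,40)
    def sil(x):
        pts=[np.c_[x[0]+r*np.cos(th),x[1]+r*np.sin(th),0*th+z+z0] for z,r in prof]; im=np.zeros((420,560),np.uint8)
        for k in range(len(pts)-1):
            h=cv2.convexHull(proj(d,np.vstack(pts[k:k+2])).astype(np.float32)); cv2.fillConvexPoly(im,(h*16).round().astype(int),1,shift=4)
        return im>0
    f=lambda x:-(sil(x)&m).sum()/(sil(x)|m).sum()
    x0=np.array(x0)
    r=min((minimize(f,s,method='Nelder-Mead',options=dict(initial_simplex=np.array([s,s+[.01,0],s+[0,.01]]))) for s in (x0,x0+[.008,-.008])),key=lambda r:r.fun)
    return r.x,r.fun
DROP=((0,.0195),(.052,.0195),(.072,.009),(.112,.006)); DISH=((0,.0315),(.0134,.0315)); VIAL=((0,.012),(.061,.012))
E
python3 - <<'E'
from h import *
np.set_printoptions(precision=4,suppress=True)
mv([.465,.4316,.01],76)
d=grab('wrist'); save(d,'w7',None,1.4)
for r in robot.spot_in('wrist','dropper'): print(np.array(r['xyz']),round(r['confidence'],2))
for r in robot.cut_out('wrist','dropper'): print(r['confidence'],fit(d,r['mask'],DROP,[.467,.43]))
d=grab('top')
for r in robot.cut_out('top','dropper'): print(r['confidence'],fit(d,r['mask'],DROP,[.467,.43]))
d=grab('scene')
for r in robot.cut_out('scene','dropper'): print(r['confidence'],fit(d,r['mask'],DROP,[.467,.43]))
E
```

```text
roll -0.0 shift [ 0.841 -0.221  2.932] in present axes [ 0.841 -0.222] at [0.4657 0.3794 0.1859] t 17.6 j [ 0.64  0.14  1.79 -0.    1.21  0.89] open 1.003 gf 0.0
[0.4713 0.4322 0.0643] 0.65
0.7 (array([0.4664, 0.4297]), np.float64(-0.9478927203065134))
0.63 (array([0.4659, 0.4306]), np.float64(-0.9064516129032258))
0.61 (array([0.4678, 0.4284]), np.float64(-0.9385892116182573))
0.56 (array([0.467, 0.43 ]), np.float64(0.0))
```

View pics/w7.png

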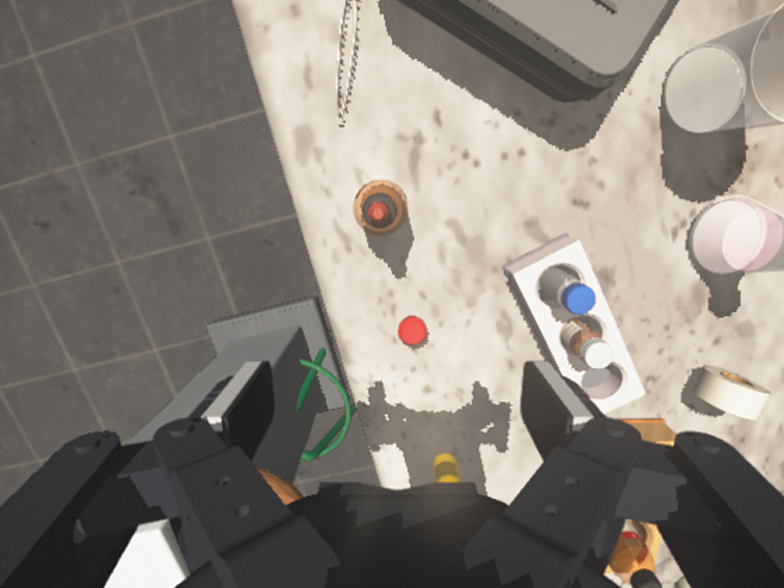

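The dropper stands at (380,208) in the picture, and three silhouette fits agree on (0.4667,0.4297). vial_b is upright in its well. Descending in stages and watching the force.

Request:
drive_tool(
  plan="0.4 -0.09 0 0; 0.42 -0.1 0 0; 0 0 0 0; 0 0 0.6 0; 0 0 0.6 0",
)

```text
t: 18.55
eef_pos: [0.4661, 0.4311, 0.114]
ee_rot: [[0.241, 0.971, 0.001], [0.971, -0.241, 0.001], [0.001, 0.001, -1.0]]
wrist_force: [-0.7, 0.7, -0.5]
opening: 0.998
grasp_force: 0.0
```

Request:
drive_tool(
  plan="0 0 0.6 0; 0 0 0.5 0; 0 0 0.3 0; 0 0 0.1 0; 0 0 0 0",
)

```text
t: 19.18
eef_pos: [0.4661, 0.4307, 0.0245]
ee_rot: [[0.241, 0.97, 0.0], [0.97, -0.241, 0.0], [0.0, 0.0, -1.0]]
wrist_force: [-0.3, 0.2, 0.0]
opening: 0.999
grasp_force: 0.0
```

Run:
```python
from h import *
np.set_printoptions(precision=4,suppress=True)
mv([.4667,.4297,.012],76)
d=grab('wrist'); save(d,'w8',None,1.4); s=robot.read_state(); print(s['wrist_force'])
T=np.array(s['ee_rot']);p=np.array(s['eef_pos'])
for z in (-.03,-.04): 
    q=np.array([[x,y,z] for y in (-.0425,.0425) for x in (-.011,.011)]); print(z,(proj(d,q@T.T+p)*1.4).round(0).tolist())
```

```text
roll 0.0 shift [-0.013  0.014  0.209] in present axes [-0.013  0.014] at [0.4661 0.4307 0.0245] t 19.2 j [0.71 0.36 1.85 0.   0.94 0.95] open 0.999 gf 0.0
[-0.2202  0.4608 -0.1229]
-0.03 [[280.0, 405.0], [275.0, 349.0], [513.0, 405.0], [518.0, 349.0]]
-0.04 [[272.0, 420.0], [266.0, 361.0], [520.0, 420.0], [526.0, 361.0]]
```

View pics/w8.png

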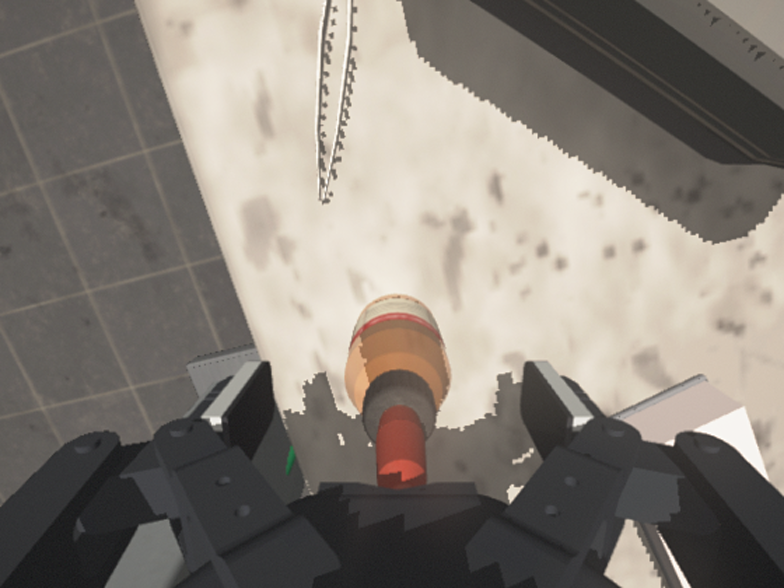

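The open fingertips match the prediction at 40 mm behind TCP (27 mm shut), and the bottle is centred at (398,380). Final approach, then close.

Request:
drive_tool(
  plan="0 0 0.06 0; 0 0 0.06 0; 0 0 0.06 0; 0 0 0 0; 0 0 0 0",
)

```text
t: 19.85
eef_pos: [0.4657, 0.4303, 0.0132]
ee_rot: [[0.241, 0.97, -0.0], [0.97, -0.241, -0.0], [-0.0, -0.0, -1.0]]
wrist_force: [-0.1, 0.3, 0.2]
opening: 0.997
grasp_force: 0.0
```

Request:
drive_tool(
  plan="0 0 0 0; 0 0 0 0; 0 0 0 0; 0 0 0 0; 0 0 0 0",
  hand=0,
)

```text
t: 20.48
eef_pos: [0.4662, 0.4307, 0.0138]
ee_rot: [[0.241, 0.97, 0.001], [0.97, -0.241, 0.001], [0.001, 0.001, -1.0]]
wrist_force: [-0.3, 0.9, 2.4]
opening: 0.431
grasp_force: 60.3
```

Run:
```python
from h import *
np.set_printoptions(precision=4,suppress=True)
mv([.6305,.141,.13],76)
d=grab('wrist'); save(d,'w9',(140,200,420,420),2.5); s=robot.read_state(); print(s['wrist_force'])
T=np.array(s['ee_rot']);p=np.array(s['eef_pos'])
for z in (-.027,-.034): 
    q=np.array([[x,y,z] for y in (-.0195,.0195) for x in (-.011,.011)]); print(z,((proj(d,q@T.T+p)-[140,200])*2.5).round(0).tolist())
```

```text
roll 0.0 shift [-4.023  3.825 -1.936] in present axes [-4.025  3.823] at [0.4662 0.4307 0.0138] t 20.5 j [0.71 0.37 1.85 0.   0.92 0.95] open 0.431 gf 60.3
[0.8422 0.5605 3.4799]
-0.027 [[262.0, 215.0], [258.0, 117.0], [449.0, 215.0], [453.0, 117.0]]
-0.034 [[258.0, 233.0], [254.0, 132.0], [453.0, 233.0], [458.0, 132.0]]
```

View pics/w9.png

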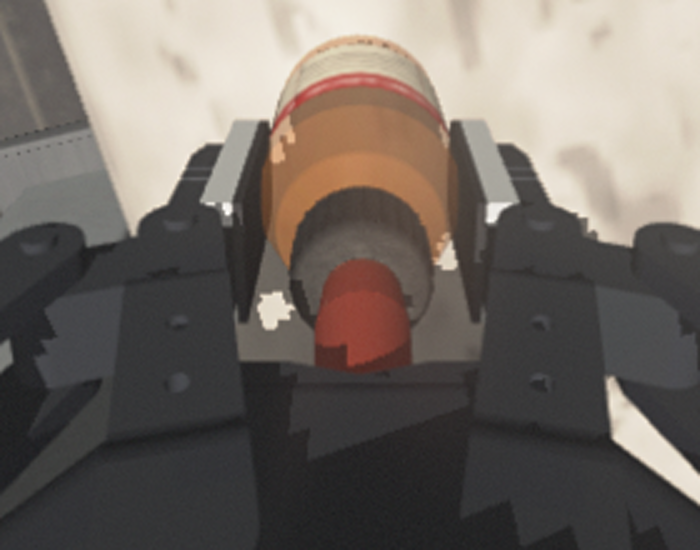

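The dropper is held (opening 0.43 at 60 N, tips about 43 mm up, body between the pads). Lifting and carrying it to the block's free well.

Request:
drive_tool(
  plan="0 0 -0.2 0; 0 0 -0.5 0; 0 0 -0.6 0; 0 0 -0.5 0; 0 0 -0.14 0",
)

```text
t: 21.15
eef_pos: [0.4669, 0.4313, 0.1326]
ee_rot: [[0.241, 0.97, 0.003], [0.97, -0.241, 0.003], [0.003, 0.003, -1.0]]
wrist_force: [-0.3, 0.4, -1.9]
opening: 0.428
grasp_force: 60.2
```

Request:
drive_tool(
  plan="-0.4 0.38 0 0; -0.6 0.58 0 0; -0.7 0.66 0 0; -0.7 0.66 0 0; -0.7 0.66 0 0",
)

```text
t: 21.78
eef_pos: [0.5915, 0.2053, 0.1282]
ee_rot: [[0.241, 0.97, -0.002], [0.97, -0.241, -0.001], [-0.001, -0.002, -1.0]]
wrist_force: [-0.2, -0.5, -1.3]
opening: 0.429
grasp_force: 60.2
```

Request:
drive_tool(
  plan="-0.5 0.48 0 0; -0.4 0.4 0 0; 0 0 0 0; 0 0 0 0; 0 0 0 0",
)

```text
t: 22.4
eef_pos: [0.6292, 0.1431, 0.1291]
ee_rot: [[0.24, 0.971, -0.001], [0.971, -0.24, 0.0], [-0.0, -0.001, -1.0]]
wrist_force: [0.2, 0.5, -0.6]
opening: 0.431
grasp_force: 60.2
```

Run:
```python
from h import *
np.set_printoptions(precision=4,suppress=True)
mv([.6305,.141,.02],76)
d=grab('wrist'); save(d,'w10',None,1.4); np.save('w10.npy',d,allow_pickle=True)
p=np.array(robot.read_state()['eef_pos'])
for n in ('dropper','bottle_block','dropper_in_block'):
    for r in robot.spot_in('wrist',n): print(n,np.array(r['xyz']),round(r['confidence'],2))
for r in robot.cut_out('wrist','dropper'): print(r['confidence'],fit(d,r['mask'],DROP,p[:2],p[2]-.0135), np.argwhere(r['mask']).min(0))
```

```text
roll 0.01 shift [-0.028  0.029  1.818] in present axes [-0.028  0.029] at [0.6292 0.1431 0.1291] t 22.4 j [0.18 0.27 1.75 0.   1.12 0.43] open 0.431 gf 60.2
dropper [0.6324 0.1496 0.184 ] 0.56
bottle_block [0.6367 0.1496 0.0331] 0.79
0.57 (array([0.6295, 0.1417]), np.float64(-0.7433270676691729)) [214 245]
```

View pics/w10.png

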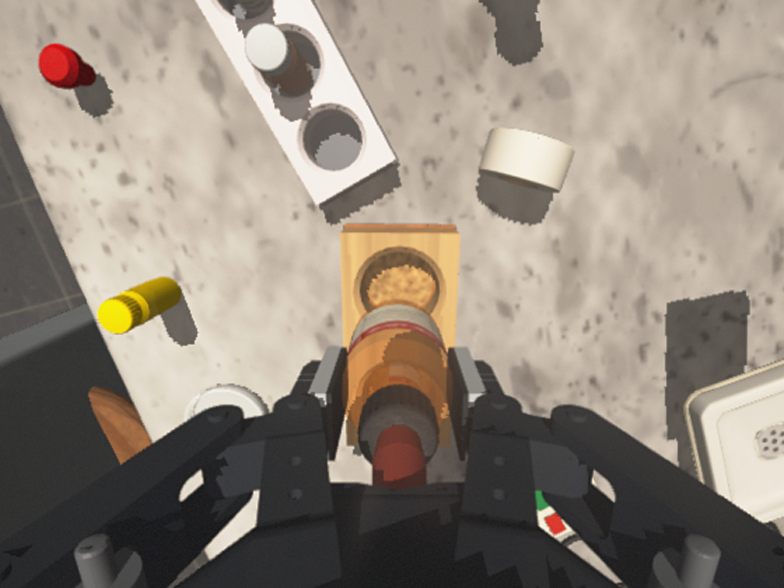

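The picture shows the free well at (400,287) just ahead and below the held bottle, aligned with the block axis. A quick check of its centre:

Run:
```python
from h import *
np.set_printoptions(precision=4,suppress=True)
d=np.load('w10.npy',allow_pickle=True).item(); P=lambda *q:np.array(q,float)/1.4
q=onz(d,P((342,233),(458,233),(357,287),(443,287),(400,247),(332,140-36),(332,172)),.036); print(q)
e=q[1]-q[0]; print('width',np.linalg.norm(e)); n=np.array([e[1],-e[0],0])/np.linalg.norm(e); m=(q[0]+q[1])/2; print('well from end', m+n*.038, m-n*.038)
# rack near well, z=.03: left,right,top,bottom
r=onz(d,P((297,138),(368,138),(333,105),(333,171)),.03); print(r,(r[0]+r[1])/2)
```

```text
[[0.6054 0.186  0.036 ]
 [0.675  0.1688 0.036 ]
 [0.6053 0.1505 0.036 ]
 [0.6587 0.1373 0.036 ]
 [0.6381 0.1689 0.036 ]
 [0.6199 0.2587 0.036 ]
 [0.6095 0.2225 0.036 ]]
width 0.07172360059587084
well from end [0.6311 0.1405 0.036 ] [0.6493 0.2143 0.036 ]
[[0.5937 0.2468 0.03  ]
 [0.635  0.2364 0.03  ]
 [0.6197 0.2592 0.03  ]
 [0.6094 0.2232 0.03  ]] [0.6144 0.2416 0.03  ]
```

Request:
drive_tool(
  plan="-0.03 0.03 0.4 0; 0 0 0.5 0; 0 0 0.5 0; 0 0 0.3 0; 0 0 0.08 0",
)

```text
t: 23.28
eef_pos: [0.6305, 0.1399, 0.0215]
ee_rot: [[0.241, 0.97, -0.002], [0.97, -0.241, -0.0], [-0.001, -0.002, -1.0]]
wrist_force: [0.3, 1.2, -1.2]
opening: 0.427
grasp_force: 60.2
```

Request:
drive_tool(
  plan="0 0 0 0; 0 0 0.02 0; 0 0 0 0; 0 0 0 0; 0 0 0 0",
)

```text
t: 23.9
eef_pos: [0.6317, 0.1399, 0.022]
ee_rot: [[0.241, 0.97, 0.0], [0.97, -0.241, 0.0], [0.0, 0.0, -1.0]]
wrist_force: [-0.1, 1.2, -0.1]
opening: 0.427
grasp_force: 60.2
```

Request:
drive_tool(
  plan="0 0 0.03 0; 0 0 0 0; 0 0 0 0",
)

```text
t: 24.28
eef_pos: [0.6315, 0.1399, 0.0198]
ee_rot: [[0.241, 0.97, -0.0], [0.97, -0.241, 0.0], [0.0, -0.0, -1.0]]
wrist_force: [0.3, 0.1, -0.8]
opening: 0.426
grasp_force: 60.3
```

Request:
drive_tool(
  plan="0 0 0 0; 0 0 0 0; 0 0 0 0; 0 0 -0.3 0; 0 0 -0.7 0",
  hand=1,
)

```text
t: 24.9
eef_pos: [0.6295, 0.1395, 0.0789]
ee_rot: [[0.241, 0.97, -0.005], [0.97, -0.241, -0.001], [-0.002, -0.005, -1.0]]
wrist_force: [-0.5, -0.4, 1.0]
opening: 0.996
grasp_force: 0.0
```

Request:
drive_tool(
  plan="0 0 -1 0; 0 0 -1 0; 0 0 0 0; 0 0 0 0; 0 0 0 0",
)

```text
t: 25.52
eef_pos: [0.6301, 0.1397, 0.198]
ee_rot: [[0.241, 0.97, -0.003], [0.97, -0.241, -0.001], [-0.001, -0.003, -1.0]]
wrist_force: [-0.9, -0.6, -0.4]
opening: 1.001
grasp_force: 0.0
```

Run:
```python
from h import *
np.set_printoptions(precision=4,suppress=True)
mv([.4765,.0635,.2],6)
mv([.4765,.0635,.2],96)
for c in ('wrist','scene'):
  d=grab(c)
  for n in ('dropper','dropper_in_block','vial_in_rack'):
    for r in robot.spot_in(c,n): print(c,n,np.array(r['xyz']),round(r['confidence'],2))
```

```text
roll 7.0 shift [-2.679  0.995 -0.034] in present axes [-1.85  -2.178] at [0.6301 0.1397 0.198 ] t 25.5 j [0.18 0.22 1.68 0.   1.25 0.42] open 1.001 gf 0.0
roll -2.0 shift [-0.995 -2.679 -0.034] in present axes [-1.85  -2.178] at [0.6301 0.1397 0.198 ] t 25.5 j [0.18 0.22 1.68 0.   1.25 0.42] open 1.001 gf 0.0
wrist dropper [0.6361 0.1468 0.0694] 0.58
wrist dropper_in_block [0.6135 0.0799 0.072 ] 0.74
wrist vial_in_rack [0.6022 0.2851 0.0648] 0.79
scene dropper [0.6235 0.1468 0.064 ] 0.57
scene dropper_in_block [0.6002 0.0743 0.0642] 0.86
scene vial_in_rack [0.5876 0.2844 0.0479] 0.64
```

Dropper and neighbours stand where they should. Dish 1 next, at (0.4765,0.0635), with yaw about 96° to suit the stand.

Request:
drive_tool(
  plan="0 0 0 -1; 0 0 0 -1; -0.3 -0.8 0 0; -0.3 -0.9 0 0; -0.3 -0.8 0 0",
)

```text
t: 26.55
eef_pos: [0.4864, 0.0699, 0.1997]
ee_rot: [[-0.105, 0.994, -0.0], [0.994, 0.105, -0.0], [-0.0, -0.0, -1.0]]
wrist_force: [0.9, -0.7, 1.1]
opening: 0.998
grasp_force: 0.0
```

Request:
drive_tool(
  plan="-0.1 -0.18 0 0; 0 0 0 0; 0 0 0 0; 0 0 0 0",
)

```text
t: 27.05
eef_pos: [0.4791, 0.0638, 0.2]
ee_rot: [[-0.106, 0.994, 0.0], [0.994, 0.106, 0.0], [0.0, 0.0, -1.0]]
wrist_force: [0.3, 0.3, -0.2]
opening: 1.001
grasp_force: 0.0
```

Run:
```python
from h import *
np.set_printoptions(precision=4,suppress=True)
mv([.4765,.0635,-.029],96)
for c in ('wrist','top','scene'):
  d=grab(c); o=-d['R'].T@d['t']; print(c,o)
  for r in robot.cut_out(c,'dish_a'):
    v,u=np.nonzero(r['mask']); g=onz(d,[[u.mean(),v.mean()]],.008)[0]; 
    if r['mask'].sum()>100 : print(round(r['confidence'],2),g,fit(d,r['mask'],DISH,g[:2]))
  if c=='wrist': im=d['img']
# stand from w1 and w2: rods: plate corners by hand later
a=np.load('w1.npy',allow_pickle=True).item();b=np.load('w2.npy',allow_pickle=True).item()
A=a['img'][0:120,215:320];B=b['img'][55:160,425:530]
cv2.imwrite('pics/stand.png',cv2.cvtColor(np.hstack([cv2.resize(A,None,fx=3.8,fy=3.8,interpolation=2)[:399],cv2.resize(B,None,fx=3.8,fy=3.8,interpolation=2)]),cv2.COLOR_RGB2BGR))
```

```text
roll 0.01 shift [-0.001 -0.043  3.816] in present axes [-0.001 -0.043] at [0.4791 0.0638 0.2   ] t 27.1 j [ 0.08 -0.1   2.01  0.    1.23 -0.02] open 1.001 gf 0.0
wrist [0.4724 0.1321 0.366 ]
0.81 [ 0.4558 -0.0852  0.008 ] (array([ 0.4561, -0.0859]), np.float64(-0.9783080260303688))
0.65 [0.4725 0.0639 0.008 ] (array([0.4721, 0.0638]), np.float64(-0.974325500435161))
0.48 [ 0.5884 -0.1013  0.008 ] (array([ 0.581 , -0.0837]), np.float64(-0.4823529411764706))
top [0.4195 0.0737 1.049 ]
0.73 [0.6544 0.1134 0.008 ] (array([0.6572, 0.0941]), np.float64(-0.32753623188405795))
0.61 [ 0.4574 -0.1058  0.008 ] (array([ 0.4568, -0.0991]), np.float64(-0.3452631578947368))
scene [-0.1885  0.7004  0.4896]
0.94 [0.4709 0.0653 0.008 ] (array([0.4727, 0.0626]), np.float64(-0.8784067085953878))
0.92 [ 0.4526 -0.0818  0.008 ] (array([ 0.4591, -0.0865]), np.float64(-0.8014888337468983))
```

View pics/stand.png

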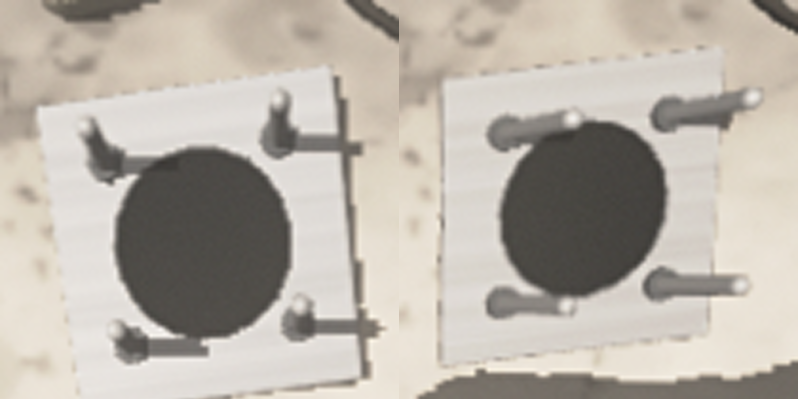

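The crops show the stand's rod tops at left (87,126), (278,98), (117,328), (300,303) and right (572,118), (752,97), (567,305), (738,285). I'll triangulate those for centre and yaw.

Run:
```python
from h import *
np.set_printoptions(precision=4,suppress=True)
a=np.load('w1.npy',allow_pickle=True).item();b=np.load('w2.npy',allow_pickle=True).item()
L=np.array([(87,126),(278,98),(117,328),(300,303)])/3.8+[215,0]
R=(np.array([(572,118),(752,97),(567,305),(738,285)])-[399,0])/3.8+[425,55]
q=np.array([tri([(a,l),(b,r)]) for l,r in zip(L,R)]); print(q,q.mean(0))
for d,p in ((a,L),(b,R)):
    w=onz(d,p,.056); print(w.mean(0),[np.degrees(np.arctan2(e[1],e[0])).round(1) for e in (w[0]-w[2],w[1]-w[3])],[np.degrees(np.arctan2(-e[0],e[1])).round(1) for e in (w[0]-w[1],w[2]-w[3])])
for d,c in ((a,np.array([203,242])/3.8+[215,0]),(b,(np.array([583,208])-[399,0])/3.8+[425,55])): print('mat',onz(d,c,.01))
mv([.4728,.0637,-.029],96)
```

```text
[[ 0.6299 -0.0643  0.0537]
 [ 0.6378 -0.1265  0.0543]
 [ 0.5676 -0.0721  0.0538]
 [ 0.5753 -0.134   0.0537]] [ 0.6026 -0.0992  0.0539]
[ 0.6024 -0.0994  0.056 ] [np.float64(7.2), np.float64(6.9)] [np.float64(7.4), np.float64(7.2)]
[ 0.6024 -0.0977  0.056 ] [np.float64(7.2), np.float64(6.4)] [np.float64(7.2), np.float64(7.0)]
mat [[ 0.603  -0.0997  0.01  ]]
mat [[ 0.6029 -0.0996  0.01  ]]
roll 0.0 shift [ 0.013 -0.087  3.811] in present axes [ 0.013 -0.087] at [0.4781 0.0635 0.1997] t 27.4 j [ 0.08 -0.1   2.01  0.    1.23 -0.03] open 1.001 gf 0.0
```

The stand is centred at (0.6027,-0.099), yaw 7.1°, rods at 0.054 m, all consistent. Aligning to 97° and descending on dish 1.

Request:
drive_tool(
  plan="0.01 -0.09 0.5 -0.1; 0 0 0.9 0; 0 0 0.9 0; 0 0 0.8 0; 0 0 0.4 0",
)

```text
t: 27.98
eef_pos: [0.4701, 0.0632, -0.013]
ee_rot: [[-0.122, 0.992, -0.005], [0.992, 0.122, -0.0], [0.0, -0.005, -1.0]]
wrist_force: [0.2, 0.5, -0.7]
opening: 1.002
grasp_force: 0.0
```

Request:
drive_tool(
  plan="0 0 0.2 0; 0 0 0.1 0; 0 0 0 0; 0 0 0 0",
)

```text
t: 28.48
eef_pos: [0.4737, 0.0635, -0.027]
ee_rot: [[-0.122, 0.992, 0.002], [0.992, 0.122, 0.0], [-0.0, 0.002, -1.0]]
wrist_force: [0.2, -0.7, 0.2]
opening: 1.001
grasp_force: 0.0
```

Request:
drive_tool(
  plan="0 0 0 0; 0 0 0 0; 0 0 0 0; 0 0 0 0; 0 0 0 0",
  hand=0,
)

```text
t: 29.1
eef_pos: [0.4734, 0.0635, -0.0268]
ee_rot: [[-0.122, 0.992, 0.002], [0.992, 0.122, 0.0], [-0.0, 0.002, -1.0]]
wrist_force: [-1.7, -0.1, 5.9]
opening: 0.713
grasp_force: 63.8
```

Run:
```python
from h import *
np.set_printoptions(precision=4,suppress=True)
mv([.6027,-.099,.06],97)
d=grab('wrist'); save(d,'w11',(120,160,440,420),2.4); s=robot.read_state(); print(s['wrist_force'])
T=np.array(s['ee_rot']);p=np.array(s['eef_pos'])
for z in (-.03,-.037): 
    q=np.array([[x,y,z] for y in (-.0315,.0315) for x in (-.011,.011)]); print(z,((proj(d,q@T.T+p)-[120,160])*2.4).round(0).tolist())
for r in robot.cut_out('wrist','dish_a'):
    if r['mask'].sum()>100 : print(round(r['confidence'],2),fit(d,r['mask'],DISH,[.4728,.0637]))
```

```text
roll 0.0 shift [-2.95   1.808 -1.447] in present axes [-2.951  1.807] at [ 0.4734  0.0635 -0.0268] t 29.1 j [ 0.08  0.17  2.21  0.    0.75 -0.04] open 0.713 gf 63.8
[-1.0982  0.2471  7.0898]
-0.03 [[241.0, 309.0], [235.0, 213.0], [537.0, 309.0], [543.0, 213.0]]
-0.037 [[235.0, 327.0], [228.0, 227.0], [543.0, 327.0], [550.0, 227.0]]
0.88 (array([0.4741, 0.0628]), np.float64(-0.9715856357535518))
```

View pics/w11.png

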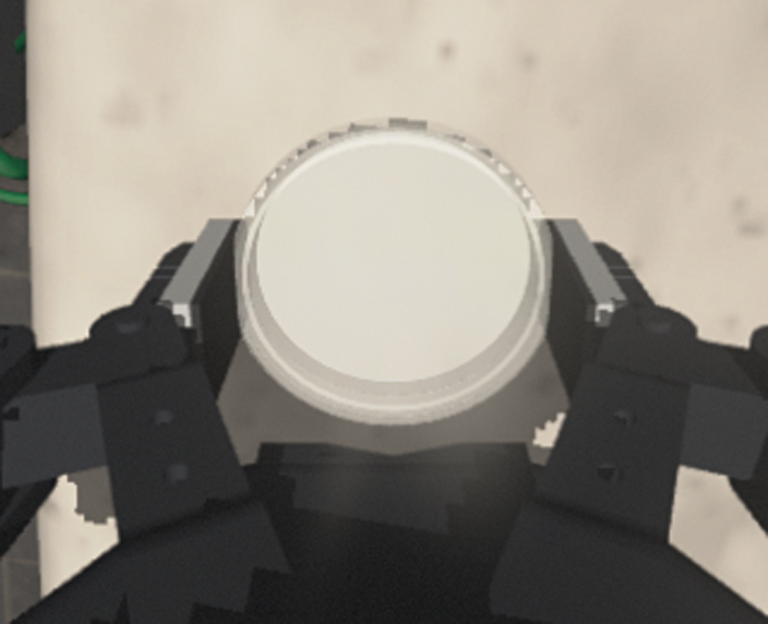

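Dish 1 is gripped level (opening 0.71 at 64 N, tips about 6 mm above the bench). Lifting and carrying it to the stand, sideways first to stay clear of the bottles.

Request:
drive_tool(
  plan="0 0 -0.2 0; 0 0 -0.4 0; 0 0 -0.5 0; 0 0 -0.4 0; -0.3 0 0 0",
)

```text
t: 29.82
eef_pos: [0.4771, 0.0461, 0.0652]
ee_rot: [[-0.124, 0.992, 0.006], [0.992, 0.124, 0.001], [-0.0, 0.006, -1.0]]
wrist_force: [0.2, 0.8, -0.4]
opening: 0.712
grasp_force: 65.1
```

Request:
drive_tool(
  plan="-0.6 0 0 0; -0.7 0 0 0; -0.7 0.3 0 0; -0.45 0.5 0 0; -0.2 0.5 0 0",
)

```text
t: 30.45
eef_pos: [0.5726, -0.1046, 0.0628]
ee_rot: [[-0.12, 0.993, 0.001], [0.993, 0.12, -0.0], [-0.001, 0.001, -1.0]]
wrist_force: [0.6, 0.6, -0.8]
opening: 0.712
grasp_force: 65.0
```

Request:
drive_tool(
  plan="0 0.4 0 0; 0 0.1 0 0; 0 0 0 0; 0 0 0 0; 0 0 0 0",
)

```text
t: 31.08
eef_pos: [0.6004, -0.0989, 0.0619]
ee_rot: [[-0.122, 0.992, -0.001], [0.992, 0.122, 0.0], [0.0, -0.0, -1.0]]
wrist_force: [-0.7, 0.1, -0.3]
opening: 0.709
grasp_force: 65.0
```

Run:
```python
from h import *
np.set_printoptions(precision=4,suppress=True)
mv([.6027,-.099,-.0168],97)
d=grab('wrist'); save(d,'w12',None,1.4)
p=np.array(robot.read_state()['eef_pos'])
for r in robot.cut_out('wrist','dish_a'):
    if r['mask'].sum()>100 : print(round(r['confidence'],2),fit(d,r['mask'],DISH,p[:2],p[2]+.0268))
```

```text
roll 0.0 shift [-0.006  0.037  1.312] in present axes [-0.006  0.037] at [ 0.6004 -0.0989  0.0619] t 31.1 j [-0.2   0.27  1.88 -0.    0.99 -0.33] open 0.709 gf 65.0
0.94 (array([ 0.6013, -0.0992]), np.float64(-0.9735854503464203))
0.57 (array([ 0.6006, -0.099 ]), np.float64(0.0))
```

View pics/w12.png

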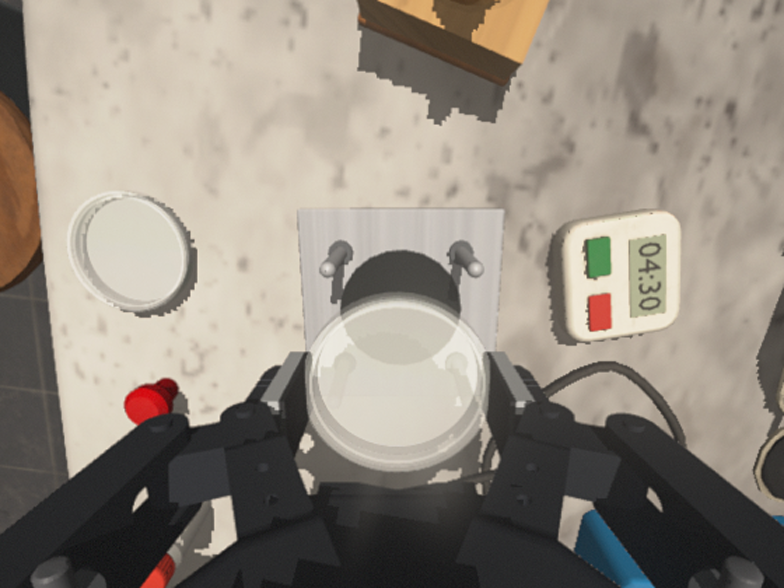

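Dish 1 is held above the stand, with the plate edges parallel to the tool and the dish at (0.6013,-0.099). Lowering.

Request:
drive_tool(
  plan="0 0.02 0.3 0; 0 0 0.35 0; 0 0 0.35 0; 0 0 0.2 0; 0 0 0.06 0",
)

```text
t: 31.8
eef_pos: [0.6013, -0.0987, -0.0156]
ee_rot: [[-0.122, 0.992, -0.003], [0.992, 0.122, 0.001], [0.001, -0.003, -1.0]]
wrist_force: [0.8, -0.1, -0.8]
opening: 0.715
grasp_force: 65.0
```

Request:
drive_tool(
  plan="0 0 0 0; 0 0 0.02 0; 0 0 0 0; 0 0 0 0",
)

```text
t: 32.3
eef_pos: [0.6029, -0.099, -0.0144]
ee_rot: [[-0.122, 0.992, 0.001], [0.992, 0.122, -0.0], [-0.0, 0.001, -1.0]]
wrist_force: [0.2, -0.3, -0.4]
opening: 0.709
grasp_force: 65.0
```

Request:
drive_tool(
  plan="0 0 0.03 0; 0 0 0 0; 0 0 0 0; 0 0 0 0",
)

```text
t: 32.8
eef_pos: [0.6025, -0.0989, -0.0167]
ee_rot: [[-0.122, 0.992, -0.0], [0.992, 0.122, 0.0], [0.0, -0.0, -1.0]]
wrist_force: [-0.1, 0.1, -0.2]
opening: 0.709
grasp_force: 65.1
```

Request:
drive_tool(
  plan="0 0 0 0; 0 0 0 0; 0 0 0 0; 0 0 0 0; 0 0 -0.3 0",
  hand=1,
)

```text
t: 33.42
eef_pos: [0.6007, -0.0985, 0.0002]
ee_rot: [[-0.122, 0.992, -0.004], [0.992, 0.122, 0.001], [0.001, -0.004, -1.0]]
wrist_force: [0.1, 0.2, -0.2]
opening: 1.002
grasp_force: 0.0
```

Request:
drive_tool(
  plan="0 0 -0.6 0; 0 0 -1 0; 0 0 -0.8 0; 0 0 0 0; 0 0 0 0",
)

```text
t: 34.05
eef_pos: [0.6025, -0.0989, 0.1462]
ee_rot: [[-0.122, 0.992, 0.001], [0.992, 0.122, -0.0], [-0.0, 0.001, -1.0]]
wrist_force: [-0.5, 0.8, -0.4]
opening: 1.0
grasp_force: 0.0
```

Run:
```python
from h import *
np.set_printoptions(precision=4,suppress=True)
mv([.4575,-.0862,.15],97)
d=grab('wrist'); save(d,'w13',None,1.4)
for r in robot.cut_out('wrist','dish_a'):
    if r['mask'].sum()>100 :
        v,u=np.nonzero(r['mask']); g=onz(d,[[u.mean(),v.mean()]],.008)[0]
        z=.01 if g[0]>.54 else 0
        print(round(r['confidence'],2),fit(d,r['mask'],DISH,g[:2],z))
```

```text
roll 0.0 shift [ 0.505 -2.373 -0.063] in present axes [ 0.506 -2.373] at [ 0.6025 -0.0989  0.1462] t 34.0 j [-0.2   0.19  1.81 -0.    1.14 -0.33] open 1.0 gf 0.0
0.77 (array([ 0.603 , -0.0987]), np.float64(-0.983440662373505))
0.64 (array([ 0.4543, -0.0861]), np.float64(-0.9575402635431918))
```

View pics/w13.png

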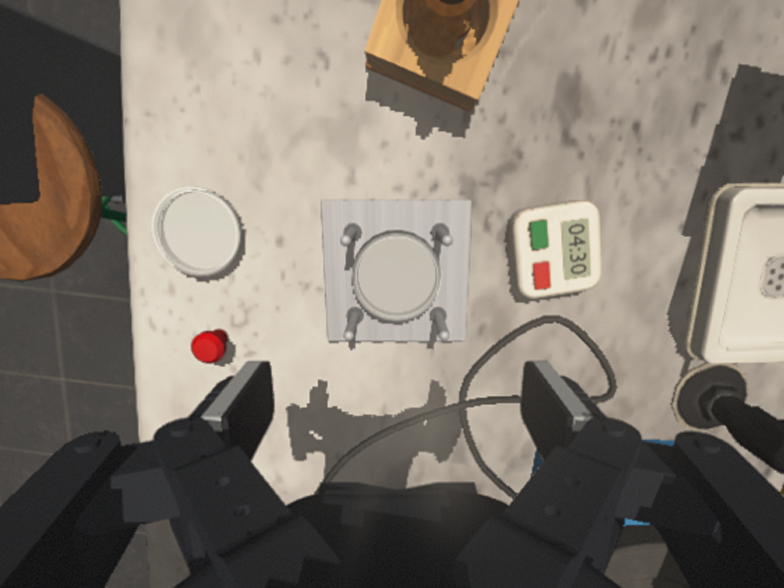

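Dish 1 lies flat between the rods at (0.603,-0.0987). That is already more pictures than the 14 allowed, so from here I work from the numbers only. Dish 2 next, at (0.456,-0.086).

Request:
drive_tool(
  plan="0.1 -0.5 0 0; 0.1 -0.6 0 0; 0.1 -0.6 0 0; 0.1 -0.5 0 0; 0.108 -0.2 0 0",
)

```text
t: 34.78
eef_pos: [0.4532, -0.0858, 0.1435]
ee_rot: [[-0.122, 0.993, -0.004], [0.993, 0.122, 0.001], [0.001, -0.003, -1.0]]
wrist_force: [-0.1, -0.4, 0.6]
opening: 1.002
grasp_force: 0.0
```

Request:
drive_tool(
  plan="0 0 0.3 0; 0 0 0.3 0; 0 0 0.2 0; 0 0 0 0; 0 0 0 0",
)

```text
t: 35.4
eef_pos: [0.4565, -0.0864, 0.0973]
ee_rot: [[-0.122, 0.992, 0.0], [0.992, 0.122, -0.0], [-0.0, 0.0, -1.0]]
wrist_force: [-0.6, -0.5, 0.3]
opening: 0.995
grasp_force: 0.0
```

Run:
```python
from h import *
np.set_printoptions(precision=4,suppress=True)
d=grab('wrist')
for r in robot.cut_out('wrist','dish_a'):
    if r['mask'].sum()>100 :
        v,u=np.nonzero(r['mask']); g=onz(d,[[u.mean(),v.mean()]],.008)[0]
        x,f=fit(d,r['mask'],DISH,g[:2]); print(round(r['confidence'],2),x,f)
        if g[0]<.54: mv([x[0],x[1],-.0275],97)
```

```text
0.93 [ 0.6109 -0.1021] -0.9220809792843692
0.88 [ 0.4558 -0.0853] -0.9882463563704749
roll 0.0 shift [ 0.021 -0.012  2.09 ] in present axes [ 0.021 -0.012] at [ 0.4567 -0.0865  0.0979] t 35.5 j [-0.24 -0.04  2.16  0.    1.02 -0.36] open 1.003 gf 0.0
```

Request:
drive_tool(
  plan="0.02 -0.01 0.5 0; 0 0 0.7 0; 0 0 0.5 0; 0 0 0.3 0; 0 0 0.09 0",
)

```text
t: 36.12
eef_pos: [0.4547, -0.0851, -0.0287]
ee_rot: [[-0.122, 0.992, -0.001], [0.992, 0.122, 0.0], [0.0, -0.001, -1.0]]
wrist_force: [0.8, -0.1, 0.7]
opening: 0.997
grasp_force: 0.0
```

Request:
drive_tool(
  plan="0 0 0 0; 0 0 0 0; 0 0 0 0",
)

```text
t: 36.5
eef_pos: [0.4561, -0.0854, -0.0271]
ee_rot: [[-0.122, 0.992, 0.002], [0.992, 0.122, -0.0], [-0.001, 0.002, -1.0]]
wrist_force: [-0.2, -0.8, -0.6]
opening: 1.001
grasp_force: 0.0
```

Request:
drive_tool(
  plan="0 0 0 0; 0 0 0 0; 0 0 0 0; 0 0 0 0; 0 0 0 0",
  hand=0,
)

```text
t: 37.12
eef_pos: [0.4558, -0.0853, -0.0271]
ee_rot: [[-0.122, 0.992, 0.001], [0.992, 0.122, -0.0], [-0.0, 0.001, -1.0]]
wrist_force: [-1.7, -0.6, 8.2]
opening: 0.711
grasp_force: 64.0
```

Run:
```python
from h import *
np.set_printoptions(precision=4,suppress=True)
mv([.603,-.0988,.08],97)
d=grab('wrist')
for r in robot.cut_out('wrist','dish_a'):
    if r['mask'].sum()>100 : print(round(r['confidence'],2),fit(d,r['mask'],DISH,[.456,-.086]))
```

```text
roll 0.0 shift [-0.522  2.408 -1.785] in present axes [-0.523  2.408] at [ 0.4558 -0.0853 -0.0271] t 37.1 j [-0.24  0.15  2.24  0.    0.75 -0.36] open 0.711 gf 64.0
0.68 (array([ 0.456, -0.086]), np.float64(0.0))
0.58 (array([ 0.4567, -0.086 ]), np.float64(-0.9760286225402505))
```

Dish 2 is gripped (0.71 at 64 N). Carrying it to the stand.

Request:
drive_tool(
  plan="0 0 -0.2 0; 0 0 -0.5 0; 0 0 -0.6 0; 0 0 -0.4 0; -0.1 0.3 0 0",
)

```text
t: 37.85
eef_pos: [0.4754, -0.0893, 0.0764]
ee_rot: [[-0.122, 0.992, 0.005], [0.992, 0.122, -0.001], [-0.002, 0.005, -1.0]]
wrist_force: [0.5, -0.1, -0.5]
opening: 0.708
grasp_force: 65.0
```

Request:
drive_tool(
  plan="-0.1 0.5 0 0; -0.1 0.6 0 0; -0.12 0.5 0 0; -0.1 0.4 0 0; 0 0.1 0 0",
)

```text
t: 38.48
eef_pos: [0.6032, -0.0987, 0.0725]
ee_rot: [[-0.122, 0.992, -0.001], [0.992, 0.122, 0.0], [0.0, -0.001, -1.0]]
wrist_force: [-0.4, -0.4, -1.2]
opening: 0.708
grasp_force: 65.0
```

Request:
drive_tool(
  plan="0 0 0 0; 0 0 0 0; 0 0 0 0; 0 0 0 0",
)

```text
t: 38.98
eef_pos: [0.6015, -0.0985, 0.0741]
ee_rot: [[-0.122, 0.992, 0.0], [0.992, 0.122, -0.0], [-0.0, 0.0, -1.0]]
wrist_force: [0.3, -0.4, -0.2]
opening: 0.713
grasp_force: 65.0
```

Run:
```python
from h import *
np.set_printoptions(precision=4,suppress=True)
mv([.603,-.0988,-.0037],97)
d=grab('wrist'); p=np.array(robot.read_state()['eef_pos'])
for r in robot.cut_out('wrist','dish_a'):
    if r['mask'].sum()>100 : print(round(r['confidence'],2),fit(d,r['mask'],DISH,p[:2],p[2]+.0271))
```

```text
roll 0.0 shift [-0.008  0.025  1.297] in present axes [-0.008  0.025] at [ 0.6015 -0.0985  0.0741] t 39.0 j [-0.2   0.26  1.87  0.    1.01 -0.33] open 0.713 gf 65.0
0.92 (array([ 0.6021, -0.0992]), np.float64(-0.9802759916191026))
0.75 (array([ 0.6029, -0.084 ]), np.float64(-0.15169115134950462))
```

Request:
drive_tool(
  plan="0 0.02 0.3 0; 0 0 0.4 0; 0 0 0.3 0; 0 0 0.2 0; 0 0 0.06 0",
)

```text
t: 39.7
eef_pos: [0.6023, -0.0982, -0.0031]
ee_rot: [[-0.122, 0.992, -0.002], [0.992, 0.122, 0.0], [0.001, -0.002, -1.0]]
wrist_force: [0.0, -0.6, -0.6]
opening: 0.71
grasp_force: 65.0
```

Request:
drive_tool(
  plan="0 0 0.02 0; 0 0 0 0; 0 0 0 0; 0 0 0 0",
)

```text
t: 40.2
eef_pos: [0.6035, -0.0985, -0.0024]
ee_rot: [[-0.122, 0.992, 0.001], [0.992, 0.122, -0.0], [-0.0, 0.001, -1.0]]
wrist_force: [-0.6, -0.4, -0.5]
opening: 0.71
grasp_force: 65.0
```

Request:
drive_tool(
  plan="0 0 0.02 0; 0 0 0 0; 0 0 0 0",
)

```text
t: 40.58
eef_pos: [0.6034, -0.0984, -0.0036]
ee_rot: [[-0.122, 0.992, 0.001], [0.992, 0.122, -0.0], [-0.0, 0.001, -1.0]]
wrist_force: [-1.6, 0.3, 4.3]
opening: 0.711
grasp_force: 65.3
```

Request:
drive_tool(
  plan="0 0 0 0; 0 0 0 0; 0 0 0 0; 0 0 0 0; 0 0 -0.3 0",
  hand=1,
)

```text
t: 41.2
eef_pos: [0.6012, -0.098, 0.0127]
ee_rot: [[-0.122, 0.992, -0.004], [0.992, 0.122, 0.001], [0.001, -0.004, -1.0]]
wrist_force: [-0.1, 0.2, 0.6]
opening: 1.0
grasp_force: 0.0
```

Request:
drive_tool(
  plan="0 0 -0.6 0; 0 0 -1 0; 0 0 -1 -0.85; 0 0 0 0; 0 0 0 0",
)

```text
t: 41.82
eef_pos: [0.6033, -0.0984, 0.1712]
ee_rot: [[-0.267, 0.964, 0.002], [0.964, 0.267, -0.0], [-0.001, 0.002, -1.0]]
wrist_force: [-0.1, 0.1, -0.2]
opening: 0.999
grasp_force: 0.0
```

Run:
```python
from h import *
np.set_printoptions(precision=4,suppress=True)
d=grab('wrist')
for r in robot.cut_out('wrist','dish_a'):
    if r['mask'].sum()>100 : print(round(r['confidence'],2),r['mask'].sum(),[fit(d,r['mask'],((0,.0315),(h,.0315)),[.603,-.0988],.01) for h in (.0134,.0268)])
    break
for r in robot.spot_in('wrist','dish_a'): print(r['xyz'],r['confidence'])
d=grab('top')
H=cv2.cvtColor(d['img'],cv2.COLOR_RGB2HSV).astype(int); m=(((H[...,0]<8)|(H[...,0]>172))&(H[...,1]>150)&(H[...,2]>90)).astype(np.uint8)
n,l,st,c=cv2.connectedComponentsWithStats(m); print([(onz(d,c[i],.061)[0],st[i,4]) for i in range(1,n) if 30<st[i,4]<200])
mv([.4845,-.2475,.18],105.5)
```

```text
0.88 2986 [(array([ 0.6043, -0.1014]), np.float64(-0.9330207635632953)), (array([ 0.604 , -0.0985]), np.float64(-0.9605177993527508))]
[0.6025, -0.0966, 0.0377] 0.64
[(array([0.4642, 0.313 , 0.061 ]), np.int32(59))]
roll 0.0 shift [-1.878 -2.546 -0.204] in present axes [-1.877 -2.547] at [ 0.6016 -0.0981  0.1678] t 42.0 j [-0.2   0.17  1.79  0.    1.18 -0.47] open 1.003 gf 0.0
```

The dishes are stacked: top at z 0.0377 against 0.0368 expected, centre (0.604,-0.0985). Last is vial_a.

Request:
drive_tool(
  plan="-0.35 -0.5 0 0; -0.4 -0.6 0 0; -0.4 -0.5 0 0; -0.4 -0.5 0 0; -0.33 -0.45 0 0",
)

```text
t: 42.65
eef_pos: [0.4841, -0.2486, 0.1683]
ee_rot: [[-0.267, 0.964, -0.003], [0.964, 0.267, 0.001], [0.002, -0.002, -1.0]]
wrist_force: [1.1, 0.5, 0.1]
opening: 0.999
grasp_force: 0.0
```

Request:
drive_tool(
  plan="0 0 0 0; 0 0 0 0; 0 0 0 0",
)

```text
t: 43.02
eef_pos: [0.4862, -0.2472, 0.1694]
ee_rot: [[-0.269, 0.963, -0.001], [0.963, 0.269, 0.001], [0.001, -0.0, -1.0]]
wrist_force: [-0.9, -0.6, -0.6]
opening: 1.001
grasp_force: 0.0
```

```bash
cat >> h.py <<'E'
def reds(d,z=.061,lo=40):
    H=cv2.cvtColor(d['img'],cv2.COLOR_RGB2HSV).astype(int); m=(((H[...,0]<8)|(H[...,0]>172))&(H[...,1]>150)&(H[...,2]>90)).astype(np.uint8)
    n,l,st,c=cv2.connectedComponentsWithStats(m); print([(st[i],c[i].round(1),onz(d,c[i],z)[0]) for i in range(1,n) if st[i,4]>lo])
E
python3 - <<'E'
from h import *
np.set_printoptions(precision=4,suppress=True)
d=grab('wrist'); reds(d)
for r in robot.cut_out('wrist','vial_a'): print(round(r['confidence'],2),r['mask'].sum(),fit(d,r['mask'],VIAL,[.486,-.2475]))
for r in robot.spot_in('wrist','vial_a'): print(r['xyz'],r['confidence'])
mv([.4845,-.2475,.0066],105.5)
E
```

```text
[(array([528,  91,  13,  20, 202], dtype=int32), array([533.9, 100.1]), array([ 0.6757, -0.0971,  0.061 ])), (array([277, 103,  23,  22, 379], dtype=int32), array([288. , 113.6]), array([ 0.4692, -0.1687,  0.061 ])), (array([271, 193,  21,  22, 368], dtype=int32), array([280.9, 203.1]), array([ 0.4847, -0.2484,  0.061 ]))]
0.58 648 (array([ 0.4842, -0.2487]), np.float64(-0.8537549407114624))
[0.4903, -0.2426, 0.0612] 0.78
roll 0.01 shift [ 0.005 -0.03   2.719] in present axes [ 0.005 -0.03 ] at [ 0.4863 -0.2473  0.1697] t 43.2 j [-0.52  0.05  1.93  0.    1.17 -0.79] open 1.002 gf 0.0
```

Request:
drive_tool(
  plan="-0.01 -0.04 0.6 0; 0 0 0.8 0; 0 0 0.7 0; 0 0 0.45 0; 0 0 0.16 0",
)

```text
t: 43.8
eef_pos: [0.4825, -0.248, 0.0053]
ee_rot: [[-0.268, 0.963, -0.003], [0.963, 0.268, 0.002], [0.003, -0.003, -1.0]]
wrist_force: [-0.3, -0.6, -0.2]
opening: 1.0
grasp_force: 0.0
```

Request:
drive_tool(
  plan="0 0 0 0; 0 0 0 0; 0 0 0 0",
)

```text
t: 44.18
eef_pos: [0.4849, -0.2499, 0.0088]
ee_rot: [[-0.268, 0.963, 0.002], [0.963, 0.268, -0.001], [-0.002, 0.002, -1.0]]
wrist_force: [0.4, 0.7, 0.3]
opening: 1.0
grasp_force: 0.0
```

Request:
drive_tool(
  plan="0 0 0 0; 0 0 0 0; 0 0 0 0; 0 0 0 0; 0 0 0 0",
  hand=0,
)

```text
t: 44.8
eef_pos: [0.4838, -0.2493, 0.0075]
ee_rot: [[-0.268, 0.963, 0.0], [0.963, 0.268, -0.0], [-0.0, 0.0, -1.0]]
wrist_force: [0.0, -0.9, 0.8]
opening: 0.256
grasp_force: 58.7
```

Run:
```python
from h import *
np.set_printoptions(precision=4,suppress=True)
d=grab('wrist'); reds(d)
mv([.4845,.241,.10],105.5); mv([.6142,.241,.10],105.5)
```

```text
[(array([ 274,   71,   51,   48, 1873], dtype=int32), array([299.5,  94.7]), array([ 0.4687, -0.1709,  0.061 ])), (array([ 258,  263,   50,   54, 1846], dtype=int32), array([280.6, 290.2]), array([ 0.4828, -0.2475,  0.061 ]))]
roll 0.0 shift [ 7.872  2.195 -1.543] in present axes [7.871 2.199] at [ 0.4838 -0.2493  0.0074] t 44.9 j [-0.52  0.23  2.06  0.    0.85 -0.79] open 0.255 gf 58.7
roll 0.0 shift [ 7.294  4.278 -1.543] in present axes [7.292 4.281] at [ 0.4838 -0.2493  0.0074] t 44.9 j [-0.52  0.23  2.06  0.    0.85 -0.79] open 0.255 gf 58.7
```

vial_a is held (0.256 at 59 N). Carrying it along the front edge, then in to the near well (0.614,0.241).

Request:
drive_tool(
  plan="0 0 -0.2 0; 0 0 -0.5 0; 0 0 -0.6 0; 0.1 0 -0.4 0; 0.4 0.11 0 0",
)

```text
t: 45.48
eef_pos: [0.4844, -0.2203, 0.1131]
ee_rot: [[-0.266, 0.964, 0.006], [0.964, 0.266, -0.003], [-0.005, 0.005, -1.0]]
wrist_force: [0.5, 0.3, -0.3]
opening: 0.252
grasp_force: 58.7
```

Request:
drive_tool(
  plan="0.7 0.2 0 0; 0.8 0.22 0 0; 0.8 0.22 0 0; 0.8 0.22 0 0; 0.8 0.22 0 0",
)

```text
t: 46.1
eef_pos: [0.4818, 0.0258, 0.1101]
ee_rot: [[-0.267, 0.964, 0.001], [0.964, 0.267, 0.0], [-0.0, 0.001, -1.0]]
wrist_force: [0.4, 0.4, -0.1]
opening: 0.256
grasp_force: 58.7
```

Request:
drive_tool(
  plan="0.8 0.22 0 0; 0.8 0.22 0 0; 0.8 0.22 0 0; 0.6 0.22 0 0; 0.3 0.1 0 0",
)

```text
t: 46.72
eef_pos: [0.4855, 0.2326, 0.11]
ee_rot: [[-0.27, 0.963, 0.001], [0.963, 0.27, 0.0], [0.0, 0.001, -1.0]]
wrist_force: [0.2, 0.3, -0.0]
opening: 0.255
grasp_force: 58.7
```

Request:
drive_tool(
  plan="-0.1 0.4 0 0; -0.1 0.5 0 0; -0.1 0.5 0 0; 0 0.3 0 0; 0 0 0 0",
)

```text
t: 47.35
eef_pos: [0.5896, 0.2401, 0.1094]
ee_rot: [[-0.267, 0.964, 0.0], [0.964, 0.267, -0.0], [-0.0, 0.0, -1.0]]
wrist_force: [-0.5, -0.9, -1.3]
opening: 0.254
grasp_force: 58.8
```

Request:
drive_tool(
  plan="0 0 0 0; 0 0 0 0; 0 0 0 0",
)

```text
t: 47.72
eef_pos: [0.5879, 0.2406, 0.1094]
ee_rot: [[-0.268, 0.963, -0.0], [0.963, 0.268, -0.0], [-0.0, -0.0, -1.0]]
wrist_force: [0.0, -0.0, -0.1]
opening: 0.256
grasp_force: 58.8
```

Run:
```python
from h import *
np.set_printoptions(precision=4,suppress=True)
mv([.6142,.241,.0125],105.5)
p=np.array(robot.read_state()['eef_pos']); d=grab('wrist'); reds(d,p[2]+.0535)
```

```text
roll 0.0 shift [-0.111  0.424  1.615] in present axes [-0.111  0.424] at [0.5879 0.2406 0.1094] t 47.7 j [ 0.35  0.27  1.79 -0.    1.08  0.08] open 0.256 gf 58.8
[(array([144,  52,  32,  34, 824], dtype=int32), array([159.8,  68.8]), array([0.5233, 0.3144, 0.1629])), (array([ 258,  263,   49,   58, 2145], dtype=int32), array([282.3, 290.7]), array([0.5876, 0.2423, 0.1629]))]
```

Request:
drive_tool(
  plan="-0.07 0.22 0 0; -0.06 0.21 0 0; 0 0 0 0; 0 0 0.4 0; 0 0 0.2 0",
)

```text
t: 48.4
eef_pos: [0.6146, 0.2397, 0.0717]
ee_rot: [[-0.268, 0.964, -0.002], [0.964, 0.268, -0.001], [-0.0, -0.002, -1.0]]
wrist_force: [0.2, 0.3, -0.3]
opening: 0.254
grasp_force: 58.8
```

Request:
drive_tool(
  plan="0 0 0 0; 0 0 0 0",
)

```text
t: 48.65
eef_pos: [0.6158, 0.2403, 0.0738]
ee_rot: [[-0.268, 0.963, 0.001], [0.963, 0.268, 0.0], [0.0, 0.001, -1.0]]
wrist_force: [0.1, 1.1, -0.2]
opening: 0.252
grasp_force: 58.8
```

Run:
```python
from h import *
np.set_printoptions(precision=4,suppress=True)
mv([.6142,.241,.0125],105.5)
p=np.array(robot.read_state()['eef_pos']); d=grab('wrist'); reds(d,p[2]+.0535)
for r in robot.spot_in('wrist','vial_in_rack'): print(r['xyz'],r['confidence'])
```

```text
roll 0.0 shift [ 0.019 -0.023  1.022] in present axes [ 0.019 -0.023] at [0.6158 0.2403 0.0738] t 48.6 j [0.33 0.35 1.76 0.   1.04 0.06] open 0.252 gf 58.8
[(array([  79,   27,   39,   40, 1154], dtype=int32), array([97.4, 46.6]), array([0.5288, 0.3156, 0.1273])), (array([ 258,  263,   48,   55, 2085], dtype=int32), array([282. , 289.9]), array([0.6153, 0.2423, 0.1273]))]
[0.5989, 0.2879, 0.0646] 0.61
```

Aligned within about 2 mm. Lowering about 61 mm to the floor.

Request:
drive_tool(
  plan="-0.01 -0.01 0.3 0; 0 0 0.3 0; 0 0 0.25 0; 0 0 0.12 0; 0 0 0.02 0",
)

```text
t: 49.38
eef_pos: [0.6148, 0.2393, 0.0131]
ee_rot: [[-0.268, 0.963, -0.001], [0.963, 0.268, -0.0], [-0.0, -0.001, -1.0]]
wrist_force: [0.1, -0.1, -0.5]
opening: 0.255
grasp_force: 58.8
```

Request:
drive_tool(
  plan="0 0 0 0; 0 0 0.01 0; 0 0 0 0; 0 0 0 0",
)

```text
t: 49.88
eef_pos: [0.6152, 0.2394, 0.0135]
ee_rot: [[-0.268, 0.963, 0.0], [0.963, 0.268, 0.0], [0.0, 0.0, -1.0]]
wrist_force: [0.2, -0.3, 0.3]
opening: 0.258
grasp_force: 58.8
```

Request:
drive_tool(
  plan="0 0 0.02 0; 0 0 0 0; 0 0 0 0",
)

```text
t: 50.25
eef_pos: [0.6153, 0.2395, 0.0124]
ee_rot: [[-0.268, 0.963, 0.0], [0.963, 0.268, 0.0], [0.0, 0.0, -1.0]]
wrist_force: [-0.0, 0.7, 3.3]
opening: 0.255
grasp_force: 59.1
```

Request:
drive_tool(
  plan="0 0 0 0; 0 0 0 0; 0 0 0 0; 0 0 -0.3 0; 0 0 -0.7 0",
  hand=1,
)

```text
t: 50.88
eef_pos: [0.613, 0.2387, 0.0709]
ee_rot: [[-0.268, 0.963, -0.005], [0.964, 0.268, -0.002], [-0.0, -0.005, -1.0]]
wrist_force: [-0.3, -0.1, 0.1]
opening: 0.998
grasp_force: 0.0
```

Request:
drive_tool(
  plan="0 0 -1 0; 0 0 -1 0; -0.4 -0.8 -0.3 0; -0.4 -0.8 0 0; -0.3 -0.5 0 0",
)

```text
t: 51.5
eef_pos: [0.5101, 0.141, 0.2122]
ee_rot: [[-0.268, 0.963, 0.002], [0.963, 0.268, 0.0], [-0.0, 0.002, -1.0]]
wrist_force: [0.1, 0.3, 0.1]
opening: 1.001
grasp_force: 0.0
```

Request:
drive_tool(
  plan="0 0 0 0; 0 0 0 0; 0 0 0 0",
)

```text
t: 51.88
eef_pos: [0.5122, 0.1427, 0.2106]
ee_rot: [[-0.268, 0.963, 0.001], [0.963, 0.268, 0.0], [0.0, 0.001, -1.0]]
wrist_force: [0.5, -0.6, -0.5]
opening: 0.998
grasp_force: 0.0
```

Run:
```python
from h import *
np.set_printoptions(precision=4,suppress=True)
s=robot.read_state(); print(s['t'],s['eef_pos'],s['wrist_force'])
for c in ('scene','wrist'):
  d=grab(c); reds(d,.066,30)
  H=cv2.cvtColor(d['img'],cv2.COLOR_RGB2HSV).astype(int); m=((abs(H[...,0]-108)<14)&(H[...,1]>120)).astype(np.uint8)
  n,l,st,k=cv2.connectedComponentsWithStats(m); print('blue',[(st[i,4],onz(d,k[i],.066)[0]) for i in range(1,n) if 30<st[i,4]<900])
  for n in ('vial_a','dropper','dish_a','vial_in_rack','dropper_in_block'):
    for r in robot.spot_in(c,n): print(c,n,np.array(r['xyz']),round(r['confidence'],2))
```

```text
51.875 [0.5122 0.1427 0.2106] [ 0.53   -0.5993 -0.5084]
[(array([188, 211,   9,   8,  53], dtype=int32), array([191.5, 214.3]), array([0.6026, 0.2489, 0.066 ])), (array([191, 268,  12,  16,  98], dtype=int32), array([196.3, 273.3]), array([0.3985, 0.3637, 0.066 ]))]
blue [(np.int32(35), array([ 1.0737, -1.7332,  0.066 ])), (np.int32(141), array([1.2408, 0.2595, 0.066 ])), (np.int32(167), array([1.1478, 0.3391, 0.066 ])), (np.int32(74), array([0.5757, 0.3404, 0.066 ]))]
scene vial_a [0.5818 0.3347 0.0457] 0.65
scene vial_a [0.6035 0.2454 0.0474] 0.56
scene vial_a [0.58   0.3057 0.0198] 0.47
scene dropper [0.6235 0.1457 0.0631] 0.75
scene dish_a [ 0.5984 -0.0906  0.0395] 0.74
scene vial_in_rack [0.5876 0.2871 0.0486] 0.62
scene vial_in_rack [0.6053 0.0709 0.065 ] 0.24
scene dropper_in_block [0.5999 0.0687 0.0629] 0.63
scene dropper_in_block [ 0.5768 -0.0721  0.0095] 0.46
[(array([276,   0,  22,  21, 366], dtype=int32), array([287.1,   8.9]), array([0.4686, 0.3109, 0.066 ])), (array([399, 120,  20,  22, 336], dtype=int32), array([408.2, 130.5]), array([0.6157, 0.2396, 0.066 ])), (array([356, 296,   7,   6,  31], dtype=int32), array([359.1, 298.4]), array([0.6317, 0.0454, 0.066 ]))]
blue [(np.int32(387), array([0.5902, 0.333 , 0.066 ]))]
wrist vial_a [0.4639 0.176  0.0571] 0.88
wrist vial_a [0.5858 0.3273 0.0632] 0.85
wrist vial_a [0.6156 0.2408 0.0632] 0.68
wrist dropper [0.6088 0.0757 0.0711] 0.72
wrist dropper [0.6263 0.144  0.0698] 0.65
wrist dish_a [ 0.5923 -0.0695  0.021 ] 0.46
wrist vial_in_rack [0.5929 0.2848 0.0657] 0.8
wrist vial_in_rack [ 0.5924 -0.0707  0.0195] 0.58
wrist dropper_in_block [0.6035 0.0766 0.0689] 0.71
```

Every check agrees: both caps are at about z 0.066 over their wells, the dishes are stacked, and the dropper and the two resident items are in place. The arm is clear, so I'm handing in.

```bash
python3 -c "
from workcell import robot
print(robot.finish_job())"
```

```text
the job is handed in; nothing more can be done
None
```

I handed the job in at about 52 s: my last camera check showed both vials in the outer rack wells, the dishes stacked on the stand, the dropper in the free well and the two resident items in place, but no verdict came back, and I viewed 17 pictures where 14 were allowed.

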